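# Tighten a lens retaining ring with the pin spanner from the rack

### The arm

A 6-joint arm with a two-finger parallel gripper is mounted at the origin on a cart in front of the work surface, level with it; the furniture and walls round the work are solid. World frame = base frame: x ahead of the robot, y to its left, z up, the work surface at z = 0. Lengths are in m, angles in rad, forces in N, time in s.
With the tool pointing down it reaches from about 0.375 to 0.975 m from the base axis. Payload 3.8 kg.
Tool frame: the origin (TCP) lies between the finger pads; the fingertips stand 8 mm ahead of it and the grasp point (between the pads) lies 11 mm behind it (tcp_to_tips is the distance from the TCP to the fingertips, in m); z points along the fingers, y is the line along which they close (so a half turn about z gives the same grasp; the last joint's range is limited). The gripper opens to 85 mm and grips with 20 to 120 N. Pads are 22 mm wide; open, the fingers measure 114 mm over their backs; the gripper's body (76 mm by 85 mm) begins 54 mm behind the grasp point. The pads swing forward as they close: fully open they stand 13 mm farther back than shut.
Start: joints at [1.277, 0.264, 1.604, -0, 1.274, -0.037], TCP at [0.171, 0.653, 0.239] pointing down, gripper open.
Joint ranges: [-2.63, 2.63], [-0.94, 2.18], [0.31, 2.57], [-1.31, 4.45], [0, 2.66], [-2.55, 2.55]. Speed limits (rad/s): [2.57, 2.57, 3.14, 3.14, 3.14, 3.14].

### API

Orientations are given as a rotation vector (axis times angle).
In Python, from workcell import * gives the robot as it stands.
- The arm moves only by the tool move_arm, never from a script. Its argument "series" is one flat list of numbers, 7 for each row, row after row: the finger opening in cm, from 0 to 8.54, then the shift along the tool's x, y, z in cm, then the turn, a rotation vector about the tool's x, y, z in degrees. A call has 1 to 5 rows; each row shifts and turns the commanded pose from where the row before left it, along the tool's axes as they then stand; what a row does not reach is not made up. A row lasts 1/8 s, in which the tool goes at most 62.5 mm and 10.7 degrees, less where a joint would pass 70% of its speed; a pose out of reach is approached as far as the arm can. A call is refused whole if a number of a shift passes 6.25 or a number of a turn 10.7, either way. A call with a gripper value outside its range is refused whole. The fingers move at their own pace and stop on an object; "grip_force" is the grip in N (left out, the last holds). Time passes only in rows, so rows that do not move let the fingers close. It gives the time, the measured TCP pose, the force, the opening and the grip force at its end, in the units of the state.
- read_state(): the state, without advancing time (a new reading comes with each control period).
- read_camera(name): name is "scene" or "top"; returns the picture (420x560x3 uint8, red, green, blue); there is no depth.
- calibration(name): a dict with "camera_matrix" (3x3 intrinsics, pixels), "rvec" (rotation vector, rad) and "tvec" (3), from world to camera coordinates, as OpenCV has them. Camera axes: x right, y down, z forward; pixel columns grow to the right and rows downward; lengths in m; the calibration is good to about 2 mm. A picture is of the moment at which its call begins. calibration takes no time and is no camera call.
- finish_job(): hands the job in; it is judged then, once.
The state is a dict: "time": time; "q": joint angles; "joint_vel": joint speeds; "joint_torque": joint torques, N m; "tool_pos": TCP position; "tcp_rot": TCP orientation; "wrist_force": force on the tool from outside, world axes, zero at the start; "torque": the same for the moment, N m; "width": opening from 0.0 (shut) to 1.0 (fully open); "grip_force": force on a finger pad.
Only numpy, scipy, OpenCV 4.12 (cv2) and the standard library are available. Lean on these libraries where they do the work, as an engineer would, in place of code of your own. Each camera call takes 0.05 s, during which the arm holds its last target. There are 200 camera calls.

### The job

Take the wide-forked pin spanner off its peg, lay it flat on the bench with its pins down and let go, then pick it up again by the handle, set its two pins into the two holes of the lens barrel's retaining ring and turn the ring clockwise until it comes up against its stop. Then lift the spanner out and lay it flat on the bench, clear of the barrel clamp. Leave the narrow-forked spanner hanging on its peg and do not knock over the loupe, the oil bottle or the dust blower.

Things in the scene. Friction and masses are not known exactly. Their poses are not given: they have to be found in the camera images.
- rack: grey perforated sheet-metal rack 190 mm wide, 233 mm high, foot 125 mm deep. Origin: centre of the foot's underside; its -x is the front. Two steel pegs, 8 mm thick, axes 215 mm high at y = +62 and -62 mm, leave the sheet at x = 30 mm, run level along -x to x = -12, then rise 10 mm to their ends at x = -30 mm. A spanner hangs by its eye on each, near x = 0; which where varies.
- wide_spanner: the spanner to use: flat steel face pin spanner 195 mm long, 0.2 kg, two pins 5 mm thick, 6 mm long, 50 mm apart on its forked head. Origin midway between the pin tips; x from handle to head, y along the line of pins, z from pin tips to its back. Pins at y = +25, -25, z = 0 to 6; fork z = 6 to 13, out to x = +8, y = +-33 mm. Hanging, x points down and the pins look out to the rack's front.
- wide_spanner_grip (a point): middle of the wide spanner's black grip, at its x = -101, y = 0, z = 6.5 mm (same axes); the grip runs from x = -140 to -62 mm, is 24 mm wide (y) and 13 mm thick (z = 0 to 13)
- wide_spanner_eye (a point): centre of the eye hole at the wide spanner's handle end, at its x = -166, y = 0, z = 8 mm (same axes). The eye is 42 mm long (x = -187 to -145), 38 mm wide, 10 mm thick (z = 3 to 13); the hole is 22 mm long (x) and 18 mm wide (y).
- narrow_spanner: the other spanner, alike in all but its narrower fork: pins 28 mm apart, at y = +14 and -14 mm. Leave it on its peg. Same origin and axes.
- barrel_clamp: aluminium base plate 100 x 100 x 12 mm, fixed to the bench, with a round split clamp (radius 47 mm, 38 mm high, ears and screw out to 65 mm on its +x side) that holds a black lens barrel of radius 38 mm, rim 75 mm above the bench. Origin: centre of the plate's underside.
- ring_face (a point): centre of the top of the steel retaining ring, flush in the barrel's rim 75 mm above the bench; radius 17 to 33 mm. Its holes are at this frame's y = +25 and -25 mm, 6.6 mm wide (x), 9 mm long (y), 8 mm deep. The frame turns with the ring. The spanner fits with its y along this y, either way round, and sinks 6 mm until the fork rests on the ring.
- retaining_ring (a joint): turn of the ring in rad, growing clockwise seen from above; the stop is at 0.90. It is stiff, about 0.3 N m.
- loupe: black eye loupe standing on the bench, 41 mm across, 36 mm high; origin at the centre of its underside
- oil_bottle: small white dropper bottle, 31 mm across, 59 mm high; origin at the centre of its underside
- dust_blower: red rubber blower bulb with its nozzle up, 54 mm across, 110 mm high; origin at the centre of its underside

How it is judged:
By the outcome, as a careful person would: the job done as asked, in the order asked, and still so for the second after the job is handed in, with the robot touching nothing.
It also fails if it takes over 58 s, if anything falls off the work surface, if the arm or the gripper's body presses on something with over 40 N, if the wrist force passes 120 N, or if a joint passes its speed limit or range.

## Working session

There is one attempt and no reset: what is moved stays moved. The work goes in short steps, Python scripts to look and compute and a tool call to move; the robot and the scene stay as the last step left them, time stands still between calls to the robot, and variables do not carry over. Pictures are saved under pics/ and viewed, at most 10 in all, crops included, and the job is handed in when it is done.

Besides the shell and the picture viewer there is one more tool, called after ">>>" as a command line: name --argument value ..., lists and objects as JSON in quotes. move_arm: Moves the arm, as the interface text tells. Its arguments: {"type":"object","properties":{"series":{"type":"array"},"grip_force":{"type":"number"}},"required":["series"]}

```bash
mkdir -p pics; python3 - <<'E'
from workcell import *
import cv2
s=read_state(); print(s)
for n in ("scene","top"):
    im=read_camera(n); cv2.imwrite(f"pics/{n}0.png",im[:,:,::-1])
    print(n,calibration(n))
E
```

```text
{'time': 0.0, 'q': array([ 1.27707881e+00,  2.64735318e-01,  1.60538652e+00,  8.36640345e-06,
        1.27369451e+00, -3.69567717e-02]), 'joint_vel': array([ 0.00127575,  0.00061411, -0.00014696, -0.00084549, -0.00130752,
        0.0004612 ]), 'joint_torque': array([-1.46805392e-04, -5.15089917e+01, -3.67324233e+01, -4.00642557e-05,
        1.27312902e-02,  2.05821514e-06]), 'tool_pos': array([0.1712439 , 0.65217546, 0.23796726]), 'tcp_rot': array([-0.40216758, -3.11536592,  0.00344285]), 'wrist_force': array([-0.5389441 ,  0.56004343,  0.14242734]), 'torque': array([ 0.00428662,  0.02074279, -0.02152931]), 'grip_force': 0.0, 'width': 1.0010121914995982}
scene {'camera_matrix': array([[504.91731103,   0.        , 281.67148018],
       [  0.        , 504.91731103, 204.20442546],
       [  0.        ,   0.        ,   1.        ]]), 'rvec': array([ 2.32990013, -0.85914275,  0.3086282 ]), 'tvec': array([-0.40019078,  0.39154177,  1.13925241])}
top {'camera_matrix': array([[486.05847347,   0.        , 278.06313267],
       [  0.        , 486.05847347, 207.41001133],
       [  0.        ,   0.        ,   1.        ]]), 'rvec': array([ 2.03236379, -2.17212021,  0.25899188]), 'tvec': array([0.07966339, 0.57725295, 1.13374924])}
```

View pics/scene0.png

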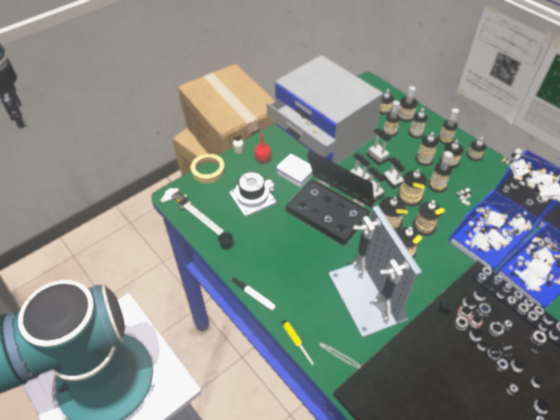

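View pics/top0.png

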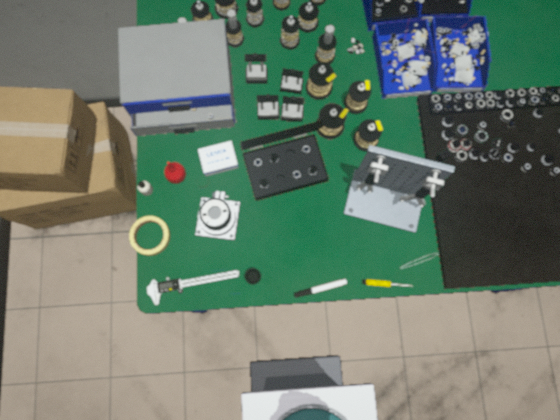

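The scene view shows the rack near (375,270) with both spanners. It also shows the barrel clamp (252,192), loupe (226,240), red blower (263,150) and oil bottle (238,146). In the top view the rack is at (390,190), barrel (217,213), loupe (253,276), blower (174,172) and bottle (145,187).

```bash
cat > h.py <<'E'
from workcell import *
import cv2, numpy as np
from scipy.spatial.transform import Rotation as R
def cam(n):
    c=calibration(n); K=c["camera_matrix"]; Rm=cv2.Rodrigues(c["rvec"])[0]; return K,Rm,np.array(c["tvec"]).ravel()
def ray(n,p):
    K,Rm,t=cam(n); d=Rm.T@np.linalg.inv(K)@np.array([p[0],p[1],1.]); return -Rm.T@t,d/np.linalg.norm(d)
def onz(n,p,z):
    o,d=ray(n,p); return o+d*(z-o[2])/d[2]
def tri(ps,pt):
    P=[K@np.c_[Rm,t] for K,Rm,t in (cam("scene"),cam("top"))]
    X=cv2.triangulatePoints(P[0],P[1],np.array(ps,float).reshape(2,1),np.array(pt,float).reshape(2,1)).ravel()
    return X[:3]/X[3]
def proj(n,X):
    c=calibration(n); return cv2.projectPoints(np.atleast_2d(np.array(X,float)),c["rvec"],c["tvec"],c["camera_matrix"],None)[0].reshape(-1,2)
def crop(im,x0,y0,w,h,k): return cv2.resize(im[y0:y0+h,x0:x0+w],None,fx=k,fy=k,interpolation=cv2.INTER_CUBIC)
E
python3 - <<'E'
from h import *
s=cv2.imread("pics/scene0.png");t=cv2.imread("pics/top0.png")
a=crop(s,325,200,100,140,4)
b=crop(t,340,140,120,95,1)
o=np.zeros((600,800,3),np.uint8)
o[:560,:400]=a
o[:300,400:]=crop(t,340,142,120,90,10/3)[:300,:400]
o[300:600,400:600]=crop(t,192,188,50,75,4)
o[300:600,600:800]=crop(s,228,165,50,75,4)
cv2.imwrite("pics/m1.png",o)
E
```

```text
(no output)
```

View pics/m1.png

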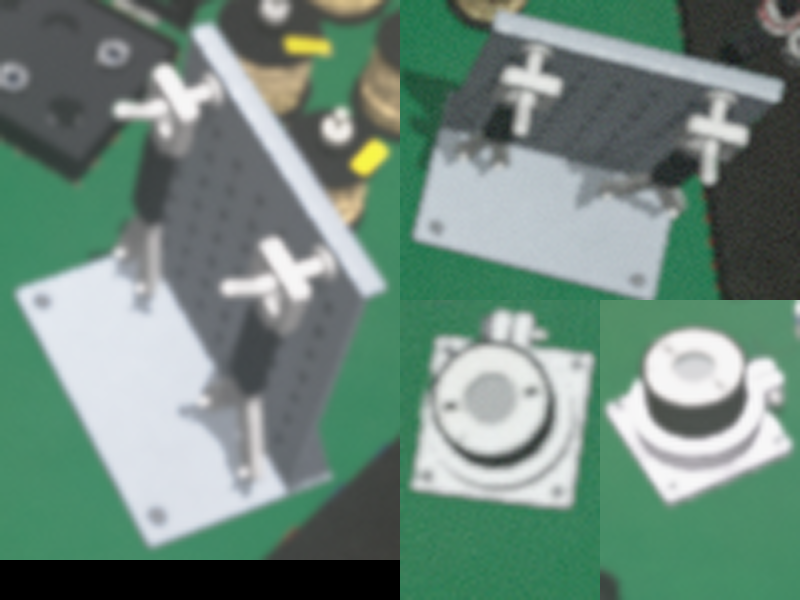

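The wide spanner hangs on the right-hand peg (scene eye about (396,270), fork at (376,303)–(387,320)). The narrow one is on the left peg. The ring holes in the top view are at (204.5,214.5) and (224.8,211).

```bash
python3 - <<'E'
from h import *
np.set_printoptions(precision=4,suppress=True)
a=onz("top",(370,146.5),.233);b=onz("top",(455,167.5),.233)
c=onz("top",(344.5,214),.003);d=onz("top",(416.5,231.4),.003)
e=onz("scene",(328.75,272.5),.003);f=onz("scene",(363,337),.003);g=onz("scene",(407.5,318.75),.003)
st1=onz("scene",(325+200/4,200+28/4),.233);st2=onz("scene",(325+385/4,200+288/4),.233)
for n,v in zip("sheetL sheetR footFL footFR sFL sFR sBR sheetLs sheetRs".split(),(a,b,c,d,e,f,g,st1,st2)): print(n,v)
print(np.linalg.norm(a-b),np.linalg.norm(c-d),np.linalg.norm(e-f),np.linalg.norm(f-g))
for n,u in (("u",a-b),("f",c-d),("sf",e-f),("ss",st1-st2)): print(n,np.degrees(np.arctan2(u[1],u[0])))
# holes
for n,p,q in (("top",(204.5,214.5),(224.75,211)),("scene",(245.5,177.5),(257.25,186.5))):
    P=onz(n,p,.075);Q=onz(n,q,.075);u=P-Q;print(n,P,Q,(P+Q)/2,np.linalg.norm(u),np.degrees(np.arctan2(u[1],u[0])))
# ring outline: bright blob for barrel plate
for n,p,z in (("top",(253,276),.036),("top",(174,172),.05),("top",(145,187),.05),("scene",(226,240),.036),("scene",(263,152),.03),("scene",(238,147),.03)): print(n,onz(n,p,z))
E
```

```text
sheetL [ 0.6655 -0.1654  0.233 ]
sheetR [ 0.6055 -0.344   0.233 ]
footFL [ 0.5675 -0.1314  0.003 ]
footFR [ 0.5095 -0.3124  0.003 ]
sFL [ 0.5757 -0.1306  0.003 ]
sFR [ 0.5139 -0.3119  0.003 ]
sBR [ 0.6307 -0.3495  0.003 ]
sheetLs [ 0.6662 -0.1642  0.233 ]
sheetRs [ 0.6114 -0.3446  0.233 ]
0.18844088446006 0.1900724878851581 0.19149715552425842 0.12267012967596694
u 71.43825133787031
f 72.21427528213437
sf 71.19447016132494
ss 73.11745944060645
top [0.5735 0.222  0.075 ] [0.5791 0.1722 0.075 ] [0.5763 0.1971 0.075 ] 0.05004728445261506 96.32526542516325
scene [0.5785 0.2181 0.075 ] [0.5826 0.1703 0.075 ] [0.5806 0.1942 0.075 ] 0.04794343587398429 94.9119928217817
top [0.4201 0.1135 0.036 ]
top [0.6954 0.2993 0.05  ]
top [0.6605 0.3732 0.05  ]
scene [0.4223 0.1048 0.036 ]
scene [0.7077 0.3004 0.03  ]
scene [0.6625 0.3675 0.03  ]
```

```bash
cat >> h.py <<'E'
np.set_printoptions(precision=4,suppress=True)
yaw=np.radians(-18.0); rx=np.array([np.cos(yaw),np.sin(yaw),0]); ry=np.array([-np.sin(yaw),np.cos(yaw),0]); Z=np.array([0,0,1.])
def ori(zdir,ydir):
    z=np.array(zdir,float);z/=np.linalg.norm(z); y=np.array(ydir,float)-np.dot(ydir,z)*z; y/=np.linalg.norm(y)
    return R.from_matrix(np.c_[np.cross(y,z),y,z])
def plan(p0,R0,p1,R1,n):
    "n equal steps; prints the per-row shift (cm, tool axes) and turn (deg)"
    w=(R0.inv()*R1).as_rotvec()/n; dp=(np.array(p1)-p0)/n; p=R0
    for i in range(n):
        print(np.round(p.inv().apply(dp)*100,2),np.round(np.degrees(w),2)); p=p*R.from_rotvec(w)
def now():
    s=read_state(); return s["tool_pos"],R.from_rotvec(s["tcp_rot"]),s
E
python3 - <<'E'
from h import *
p,r,s=now(); print(r.as_matrix())
e=tri((396.75,267),(435.4,181.6)); n=tri((369,223.25),(379.3,166))
print("eyes",e,n, np.linalg.norm(e-n), np.degrees(np.arctan2(*(n-e)[1::-1])))
print("peg pred",np.array([.601,-.241,0])-.062*ry,np.array([.601,-.241,0])+.062*ry)
for px in ((300,235),(270,255),(325,195),(150,235),(245,195)): print(px,onz("top",px,0))
E
```

```text
[[-0.9672  0.254  -0.0006]
 [ 0.254   0.9672 -0.002 ]
 [ 0.0001 -0.002  -1.    ]]
eyes [ 0.5817 -0.301   0.2274] [ 0.6243 -0.1835  0.2254] 0.12491340965050064 70.0846579094816
peg pred [ 0.5818 -0.3     0.    ] [ 0.6202 -0.182   0.    ]
(300, 235) [ 0.5205 -0.0118  0.    ]
(270, 255) [0.4739 0.0687 0.    ]
(325, 195) [ 0.6226 -0.0857  0.    ]
(150, 235) [0.5461 0.3738 0.    ]
(245, 195) [0.6364 0.1243 0.    ]
```

```bash
python3 - <<'E'
from h import *
for n,px in dict(penL=(294,294),penR=(348,281),drvL=(363,283),edge=(280,305),edge2=(400,297),loupe=(253,276),calL=(155,290),calR=(240,273),caseFL=(251,197),caseFR=(327,182),padL=(440,285),tape=(150,235)).items(): print(n,onz("top",px,0.005))
print('lid',tri((312,152),(243,147)), tri((374,186),(320,124)))
print('caseFR',tri((348,238),(327,181)),'caseFL',tri((288,207),(252,197)))
print('whitebox',tri((292,158),(214,147)))
E
```

```text
penL [0.3716 0.015  0.005 ]
penR [ 0.3947 -0.1229  0.005 ]
drvL [ 0.3872 -0.16    0.005 ]
edge [0.347  0.0518 0.005 ]
edge2 [ 0.3466 -0.2485  0.005 ]
loupe [0.4231 0.1147 0.005 ]
calL [0.4046 0.361  0.005 ]
calR [0.4328 0.147  0.005 ]
caseFL [0.6286 0.1086 0.005 ]
caseFR [ 0.6562 -0.0935  0.005 ]
padL [ 0.3694 -0.3526  0.005 ]
tape [0.5451 0.3726 0.005 ]
lid [0.718  0.1112 0.1626] [ 0.7677 -0.0748  0.1488]
caseFR [ 0.6621 -0.0958  0.0341] caseFL [0.6335 0.104  0.0035]
whitebox [0.743  0.1964 0.0651]
```

>>> move_arm --series '[8.5, -3.9, -3.5, -2, 0, 0, 0, 8.5, -3.9, -3.5, -2, 0, 0, 0, 8.5, -3.9, -3.5, -2, 0, 0, 0, 8.5, -3.9, -3.5, -2, 0, 0, 0, 8.5, -3.9, -3.5, -2, 0, 0, 0]'

```text
time: 0.72
tool_pos: [0.3161, 0.4324, 0.3394]
tcp_rot: [-0.402, -3.116, 0.001]
wrist_force: [-0.1, 0.6, 0.6]
width: 0.993
grip_force: 0.0
```

>>> move_arm --series '[8.5, -3.9, -3.5, -2, 0, 0, 0, 8.5, -3.9, -3.5, -2, 0, 0, 0, 8.5, -3.9, -3.5, -2, 0, 0, 0, 8.5, -3.8, -4.8, -0.3, 0, 0, 0, 8.5, -3.8, -4.8, -0.3, 0, 0, 0]'

```text
time: 1.35
tool_pos: [0.4517, 0.1889, 0.4053]
tcp_rot: [0.401, 3.115, 0.0]
wrist_force: [1.4, -0.6, -0.1]
width: 0.997
grip_force: 0.0
```

```bash
cat > log.py <<'E'
from h import *; import json
s=read_state(); d=dict(q=list(s["q"]),p=list(s["tool_pos"]),r=list(s["tcp_rot"])); open("log.txt","a").write(json.dumps(d)+"\n")
print(s["time"],s["q"],s["tool_pos"],s["tcp_rot"],s["wrist_force"],s["width"],s["grip_force"])
E
python3 log.py
```

```text
1.35 [ 0.3453 -0.1514  1.7425 -0.      1.5501 -0.9692] [0.4517 0.1889 0.4053] [0.4015 3.1155 0.0002] [ 1.3572 -0.571  -0.095 ] 0.9967285023032387 0.0
```

>>> move_arm --series '[8.5, -3.8, -4.8, -0.3, 0, 0, 0, 8.5, -3.8, -4.8, -0.3, 0, 0, 0, 8.5, -3.8, -4.8, -0.3, 0, 0, 0, 8.5, -3.8, -4.8, -0.3, 10, 0, 0, 8.5, 0, 0, 0, 10, 0, 0]'

```text
time: 1.98
tool_pos: [0.5506, -0.0386, 0.4177]
tcp_rot: [-0.402, -3.022, 0.543]
wrist_force: [-0.3, 0.5, -1.1]
width: 0.996
grip_force: 0.0
```

```bash
python3 log.py; python3 - <<'E'
from h import *
p,r,s=now(); print(r.as_matrix())
def M(q,c=1,k=1): return R.from_euler("z",q[0])*R.from_euler("y",q[1]+q[2])*R.from_euler("z",c*q[3])*R.from_euler("y",q[4])*R.from_euler("z",k*q[5])*R.from_euler("z",np.pi/2)
for c in(1,-1):
  print(c,np.degrees((M(s["q"],c).inv()*r).magnitude()))
E
```

```text
1.975 [ 0.087   0.0386  1.578  -0.3345  1.6461 -1.2241] [ 0.5506 -0.0386  0.4177] [-0.4024 -3.022   0.5432] [-0.3036  0.4613 -1.0714] 0.9963604054554448 0.0
[[-0.9652  0.2456 -0.0894]
 [ 0.2613  0.9047 -0.3364]
 [-0.0018 -0.348  -0.9375]]
1 4.6170814865569556e-14
-1 38.32802621800928
```

```bash
cat > ik.py <<'E'
from h import *; import json
from scipy.optimize import least_squares
E=R.from_euler
def rot(q): return E("z",q[0])*E("y",q[1]+q[2])*E("z",q[3])*E("y",q[4])*E("z",q[5]+np.pi/2)
def fk(q,k):
    L1,L2,d1,Lt=k[:4]; f=q[1]+q[2]; r=rot(q)
    w=E("z",q[0]).apply([L1*np.sin(q[1])+L2*np.sin(f),0,d1+L1*np.cos(q[1])+L2*np.cos(f)])
    return w+Lt*r.as_matrix()[:,2],r
D=[dict(q=[1.27707881,.264735318,1.60538652,8e-6,1.27369451,-.03695677],p=[.1712439,.65217546,.23796726])]+[json.loads(l) for l in open("log.txt")]
o=least_squares(lambda k:np.concatenate([fk(d["q"],k)[0]-d["p"] for d in D]),[.4,.4,.2,.25]); K=o.x
lo=np.array([-2.63,-.94,.31,-1.31,0,-2.55]); hi=np.array([2.63,2.18,2.57,4.45,2.66,2.55])
def ik(p,r,q0):
    f=lambda q:np.concatenate([(fk(q,K)[0]-p)*10,(fk(q,K)[1].inv()*r).as_rotvec()])
    o=least_squares(f,np.clip(q0,lo+.01,hi-.01),bounds=(lo,hi)); return o.x,np.abs(o.fun).max()
E
python3 - <<'E'
from ik import *
print(K,np.abs(o.fun).max())
q0=np.array(D[-1]["q"]); 
for a in (35,40):
  A=np.radians(a)
  for sg in (1,-1):
    Rr=ori(-np.cos(A)*Z-np.sin(A)*rx,sg*ry); P=np.array([.582,-.3,.212])
    qs=[ik(P,Rr,[-.3,.5,1.4,0.1,2.,g]) for g in(-1.5,1.5)]
    print(a,sg,"rack",[ (x.round(2),round(e,4)) for x,e in qs])
    for h in (90,100,180):
      H=np.array([np.cos(np.radians(h)),np.sin(np.radians(h)),0]); N=np.cross(Z,H)
      P=np.array([.50,-.08,.02]) if h<150 else np.array([.55,-.05,.02])
      qs=[ik(P,ori(np.cos(A)*H-np.sin(A)*Z,sg*N),[-.2,.5,1.4,g4,1.7,g]) for g in(-1.5,1.5) for g4 in (0,1.5)]
      print("  lay",h,[ (x.round(2),round(e,4)) for x,e in qs])
E
```

```text
[0.5121 0.5634 0.183  0.2712] 0.024390494829421766
35 1 rack [(array([-0.44,  0.57,  1.33, -0.08,  1.85, -1.7 ]), np.float64(0.0)), (array([-0.44,  0.57,  1.33, -0.08,  1.85, -1.7 ]), np.float64(0.0))]
  lay 90 [(array([-0.1 ,  0.07,  2.37, -0.22,  0.32, -2.55]), np.float64(0.9387)), (array([-0.1 ,  0.07,  2.37, -0.22,  0.32, -2.55]), np.float64(0.9387)), (array([-0.54,  0.51,  2.  ,  0.8 ,  1.36,  2.12]), np.float64(0.0)), (array([-0.54,  0.51,  2.  ,  0.8 ,  1.36,  2.12]), np.float64(0.0))]
  lay 100 [(array([-0.1 ,  0.06,  2.43, -0.47,  0.16, -2.55]), np.float64(1.0304)), (array([-0.1 ,  0.06,  2.43, -0.47,  0.16, -2.55]), np.float64(1.0304)), (array([-0.51,  0.55,  1.93,  0.7 ,  1.44,  2.08]), np.float64(0.0)), (array([-0.51,  0.55,  1.93,  0.7 ,  1.44,  2.08]), np.float64(0.0))]
  lay 180 [(array([-0.06,  0.77,  1.54, -0.05,  1.8 ,  1.52]), np.float64(0.0)), (array([-0.25,  1.24,  1.38,  0.91,  2.66, -2.55]), np.float64(1.5432)), (array([-0.06,  0.77,  1.54, -0.05,  1.8 ,  1.52]), np.float64(0.0)), (array([-0.06,  0.77,  1.54, -0.05,  1.8 ,  1.52]), np.float64(0.0))]
35 -1 rack 
[... 2380 characters left out ...]
.01,  0.76,  1.29, -0.99]), np.float64(0.0)), (array([-0.52,  0.47,  2.01,  0.76,  1.29, -0.99]), np.float64(0.0))]
  lay 100 [(array([-0.49,  0.51,  1.95,  0.66,  1.37, -1.04]), np.float64(0.0)), (array([-0.49,  0.51,  1.95,  0.66,  1.37, -1.04]), np.float64(0.0)), (array([-0.49,  0.51,  1.95,  0.66,  1.37, -1.04]), np.float64(0.0)), (array([-0.49,  0.51,  1.95,  0.66,  1.37, -1.04]), np.float64(0.0))]
  lay 180 [(array([-0.07,  0.72,  1.58, -0.05,  1.72, -1.62]), np.float64(0.0)), (array([-0.07,  0.72,  1.58, -0.05,  1.72, -1.62]), np.float64(0.0)), (array([-0.09,  0.16,  2.39,  2.04,  0.  ,  2.55]), np.float64(1.4592)), (array([-0.07,  0.72,  1.58, -0.05,  1.72, -1.62]), np.float64(0.0))]
```

```bash
python3 - <<'E'
from ik import *
A=np.radians(38)
for h in (40,50,60):
  H=np.array([np.cos(np.radians(h)),np.sin(np.radians(h)),0]); N=np.cross(Z,H)
  for P in ([.48,-.06,.02],[.46,-.05,.02]):
    P=np.array(P)
    for sg in (1,-1):
      best=min((ik(P,ori(np.cos(A)*H-np.sin(A)*Z,sg*N),[-.4,.3,2,g4,1.2,g]) for g in(-1.5,0,1.5) for g4 in (.3,1.2)),key=lambda t:t[1])
      print(h,P,sg,best[0].round(2),round(best[1],4))
    print("   top",[ (lambda b:(b[0].round(2),round(b[1],3)))(min((ik(P+.065*H,ori(-Z,s*N),[0,.3,2,0,1,g]) for g in(-2,0)),key=lambda t:t[1])) for s in (1,-1)])
E
```

```text
40 [ 0.48 -0.06  0.02] 1 [-0.56  0.21  2.44  1.47  0.85  2.21] 0.0
40 [ 0.48 -0.06  0.02] -1 [-0.56  0.21  2.44  1.47  0.85 -0.93] 0.0
   top [(array([-0.03,  0.24,  2.09, -0.  ,  0.81, -2.3 ]), np.float64(0.0)), (array([-0.03,  0.24,  2.09,  0.  ,  0.81,  0.84]), np.float64(0.0))]
40 [ 0.46 -0.05  0.02] 1 [-0.56  0.18  2.48  1.48  0.85  2.19] 0.0
40 [ 0.46 -0.05  0.02] -1 [-0.56  0.18  2.48  1.48  0.85 -0.95] 0.0
   top [(array([-0.02,  0.21,  2.13, -0.  ,  0.8 , -2.29]), np.float64(0.0)), (array([-0.02,  0.21,  2.13,  0.  ,  0.8 ,  0.86]), np.float64(0.0))]
50 [ 0.48 -0.06  0.02] 1 [-0.58  0.26  2.37  1.3   0.95  2.21] 0.0
50 [ 0.48 -0.06  0.02] -1 [-0.58  0.26  2.37  1.3   0.95 -0.93] 0.0
   top [(array([-0.02,  0.23,  2.11, -0.  ,  0.8 , -2.46]), np.float64(0.0)), (array([-0.02,  0.23,  2.11, -0.  ,  0.8 ,  0.68]), np.float64(0.0))]
50 [ 0.46 -0.05  0.02] 1 [-0.59  0.23  2.41  1.3   0.95  2.2 ] 0.0
50 [ 0.46 -0.05  0.02] -1 [-0.59  0.23  2.41  1.3   0.95 -0.94] 0.0
   top [(array([-0.  ,  0.19,  2.15, -0.  ,  0.8 , -2.44]), np.float64(0.0)), (array([-0.  ,  0.19,  2.15,  0.  ,  0.8 ,  0.7 ]), np.float64(0.0))]
60 [ 0.48 -0.06  0.02] 1 [-0.58  0.31  2.29  1.15  1.04  2.21] 0.0
60 [ 0.48 -0.06  0.02] -1 [-0.58  0.31  2.29  1.15  1.04 -0.93] 0.0
   top [(array([ 0.01,  0.21,  2.13, -0.05,  0.8 , -2.55]), np.float64(0.029)), (array([-0.01,  0.21,  2.13,  0.  ,  0.8 ,  0.52]), np.float64(0.0))]
60 [ 0.46 -0.05  0.02] 1 [-0.59  0.28  2.34  1.15  1.04  2.19] 0.0
60 [ 0.46 -0.05  0.02] -1 [-0.59  0.28  2.34  1.15  1.04 -0.95] 0.0
   top [(array([ 0.03,  0.18,  2.17, -0.04,  0.79, -2.55]), np.float64(0.021)), (array([0.01, 0.18, 2.17, 0.  , 0.79, 0.54]), np.float64(0.0))]
```

```bash
cat >> ik.py <<'E'
def check(p0,R0,p1,R1,n,q):
    w=(R0.inv()*R1).as_rotvec()
    for i in range(1,n+1):
        q,e=ik(p0+(p1-p0)*i/n,R0*R.from_rotvec(w*i/n),q)
        if i%4==0 or i==n or e>.01: print(i,q.round(2),round(e,3))
E
python3 - <<'E'
from ik import *
A=np.radians(38); p,r,s=now(); print(p,s["joint_vel"])
Rr=ori(-np.cos(A)*Z-np.sin(A)*rx,-ry); zt=Rr.as_matrix()[:,2]
G=np.array([.582,-.3005,.2166])+.005*zt; P=G-.13*zt; print("grasp",G,"pre",P)
w=(r.inv()*Rr).as_rotvec(); print(np.degrees(w),np.degrees(np.linalg.norm(w)))
Rm=R.from_euler("z",.5)
check(p,r,P,Rr,20,s["q"]); plan(p,r,P,Rr,20)
E
```

```text
[ 0.5506 -0.0386  0.4177] [ 0.8276  0.3079 -0.0636 -1.2309  0.4152  0.7438]
grasp [ 0.5791 -0.2995  0.2127] pre [ 0.6552 -0.3243  0.3151]
[ 57.3041  30.8285 163.5733] 176.0408635459551
4 [ 0.03  0.17  1.5  -0.44  1.77 -0.69] 0.0
8 [-0.07  0.33  1.38 -0.46  1.92 -0.19] 0.0
12 [-0.19  0.49  1.22 -0.4   2.06  0.32] 0.0
16 [-0.31  0.62  1.06 -0.26  2.15  0.86] 0.0
20 [-0.43  0.71  0.93 -0.09  2.15  1.43] 0.0
[-0.88 -0.99  0.91] [2.87 1.54 8.18]
[-1.03 -0.8   0.93] [2.87 1.54 8.18]
[-1.16 -0.6   0.94] [2.87 1.54 8.18]
[-1.25 -0.38  0.93] [2.87 1.54 8.18]
[-1.31 -0.15  0.91] [2.87 1.54 8.18]
[-1.34  0.08  0.88] [2.87 1.54 8.18]
[-1.34  0.32  0.83] [2.87 1.54 8.18]
[-1.3   0.55  0.77] [2.87 1.54 8.18]
[-1.22  0.76  0.71] [2.87 1.54 8.18]
[-1.12  0.96  0.63] [2.87 1.54 8.18]
[-0.98  1.14  0.55] [2.87 1.54 8.18]
[-0.82  1.3   0.46] [2.87 1.54 8.18]
[-0.64  1.42  0.38] [2.87 1.54 8.18]
[-0.44  1.52  0.29] [2.87 1.54 8.18]
[-0.22  1.58  0.2 ] [2.87 1.54 8.18]
[0.   1.6  0.12] [2.87 1.54 8.18]
[0.23 1.59 0.04] [2.87 1.54 8.18]
[ 0.45  1.54 -0.03] [2.87 1.54 8.18]
[ 0.67  1.46 -0.09] [2.87 1.54 8.18]
[ 0.87  1.34 -0.14] [2.87 1.54 8.18]
```

>>> move_arm --series '[8.5, -0.9, -1, 0.9, 2.9, 1.5, 8.2, 8.5, -1, -0.8, 0.9, 2.9, 1.5, 8.2, 8.5, -1.2, -0.6, 0.9, 2.9, 1.5, 8.2, 8.5, -1.3, -0.4, 0.9, 2.9, 1.5, 8.2, 8.5, -1.3, -0.2, 0.9, 2.9, 1.5, 8.2]'

```text
time: 2.6
tool_pos: [0.5766, -0.1053, 0.392]
tcp_rot: [-1.434, -2.567, 0.861]
wrist_force: [1.1, -0.7, 0.5]
width: 0.995
grip_force: 0.0
```

>>> move_arm --series '[8.5, -1.3, 0.1, 0.9, 2.9, 1.5, 8.2, 8.5, -1.3, 0.3, 0.8, 2.9, 1.5, 8.2, 8.5, -1.3, 0.6, 0.8, 2.9, 1.5, 8.2, 8.5, -1.2, 0.8, 0.7, 2.9, 1.5, 8.2, 8.5, -1.1, 1, 0.6, 2.9, 1.5, 8.2]'

```text
time: 3.22
tool_pos: [0.6041, -0.1755, 0.3653]
tcp_rot: [-2.25, -1.753, 1.058]
wrist_force: [1.2, -0.8, -0.5]
width: 0.997
grip_force: 0.0
```

>>> move_arm --series '[8.5, -1, 1.1, 0.6, 2.9, 1.5, 8.2, 8.5, -0.8, 1.3, 0.5, 2.9, 1.5, 8.2, 8.5, -0.6, 1.4, 0.4, 2.9, 1.5, 8.2, 8.5, -0.4, 1.5, 0.3, 2.9, 1.5, 8.2, 8.5, -0.2, 1.6, 0.2, 2.9, 1.5, 8.2]'

```text
time: 3.85
tool_pos: [0.6299, -0.2464, 0.3385]
tcp_rot: [-2.741, -0.698, 1.104]
wrist_force: [0.2, -0.3, 0.3]
width: 0.997
grip_force: 0.0
```

>>> move_arm --series '[8.5, 0, 1.6, 0.1, 2.9, 1.5, 8.2, 8.5, 0.2, 1.6, 0, 2.9, 1.5, 8.2, 8.5, 0.5, 1.5, 0, 2.9, 1.5, 8.2, 8.5, 0.7, 1.5, -0.1, 2.9, 1.5, 8.2, 8.5, 0, 0, 0, 0, 0, 0]'

```text
time: 4.47
tool_pos: [0.6507, -0.3054, 0.3178]
tcp_rot: [-2.853, 0.221, 1.028]
wrist_force: [-0.3, 0.0, 0.5]
width: 0.994
grip_force: 0.0
```

```bash
python3 log.py; python3 - <<'E'
from h import *
A=np.radians(38); p,r,s=now()
Rr=ori(-np.cos(A)*Z-np.sin(A)*rx,-ry); zt=Rr.as_matrix()[:,2]
G=np.array([.582,-.3005,.2166])+.005*zt; P=G-.09*zt
plan(p,r,P,Rr,2); print(s["joint_vel"])
im=read_camera("top"); im2=read_camera("scene"); cv2.imwrite("pics/t1.png",im[:,:,::-1]);cv2.imwrite("pics/s1.png",im2[:,:,::-1])
E
```

```text
4.475 [-0.416   0.7999  0.8218 -0.1513  2.2021  1.263 ] [ 0.6507 -0.3054  0.3178] [-2.8534  0.2205  1.0278] [-0.2682  0.0424  0.4824] 0.9944338250599485 0.0
[0.43 0.79 1.82] [1.57 1.01 4.01]
[0.46 0.81 1.81] [1.57 1.01 4.01]
[ 0.0396 -0.0209  0.015   0.0017  0.01   -0.0501]
```

>>> move_arm --series '[8.5, 0.4, 0.8, 1.8, 1.6, 1, 4, 8.5, 0.5, 0.8, 1.8, 1.6, 1, 4, 8.5, 0, 0, 0, 0, 0, 0, 8.5, 0, 0, 0, 0, 0, 0]'

```text
time: 5.08
tool_pos: [0.6334, -0.3136, 0.2864]
tcp_rot: [-2.845, 0.443, 0.976]
wrist_force: [-0.1, -0.2, -0.4]
width: 0.997
grip_force: 0.0
```

```bash
python3 log.py; python3 - <<'E'
from h import *
A=np.radians(38); p,r,s=now()
Rr=ori(-np.cos(A)*Z-np.sin(A)*rx,-ry); zt=Rr.as_matrix()[:,2]
G=np.array([.582,-.3005,.2166])+.005*zt
plan(p,r,G,Rr,1)
o=np.zeros((600,800,3),np.uint8)
im=read_camera("top")[:,:,::-1]; im2=read_camera("scene")[:,:,::-1]
o[:,:400]=crop(im2,330,190,100,150,4); o[:,400:]=crop(im,360,100,100,150,4)
cv2.imwrite("pics/m2.png",o)
print(proj("scene",[p,G,[.582,-.3005,.208]]),proj("top",[p,G,[.582,-.3005,.208]]))
E
```

```text
5.075 [-0.4532  0.7565  0.9352 -0.1011  2.1042  1.4048] [ 0.6334 -0.3136  0.2864] [-2.8448  0.4432  0.9764] [-0.1126 -0.167  -0.4094] 0.9970281125160247 0.0
[0.11 0.33 9.26] [ 0.1  -0.1   0.25]
[[421.9991 242.1585]
 [392.6643 271.6644]
 [393.5458 272.3468]] [[447.6966 147.5994]
 [433.4201 183.1313]
 [432.9941 182.4209]]
```

View pics/m2.png

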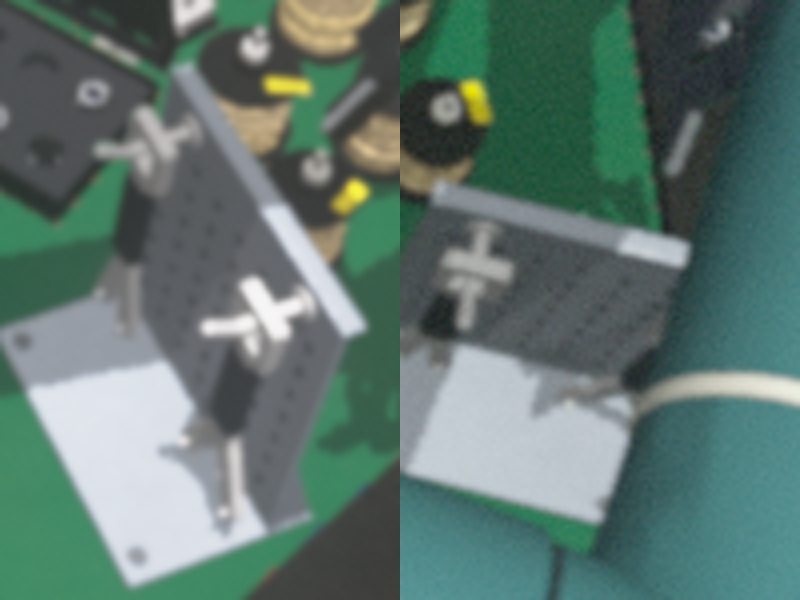

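```bash
python3 - <<'E'
from h import *
p,r,s=now()
im2=read_camera("scene")[:,:,::-1].copy()
y=r.as_matrix()[:,1]; z=r.as_matrix()[:,2]
q=proj("scene",[p,p+.0425*y,p-.0425*y,p-.1*z,p-.27*z]); print(q)
cv2.imwrite("pics/s2.png",crop(im2,310,120,250,220,3)[:600,:750])
E
```

```text
[[422.2068 242.0828]
 [433.9428 258.3299]
 [411.0219 226.5984]
 [458.0118 208.8013]
 [527.2832 144.4123]]
```

View pics/s2.png

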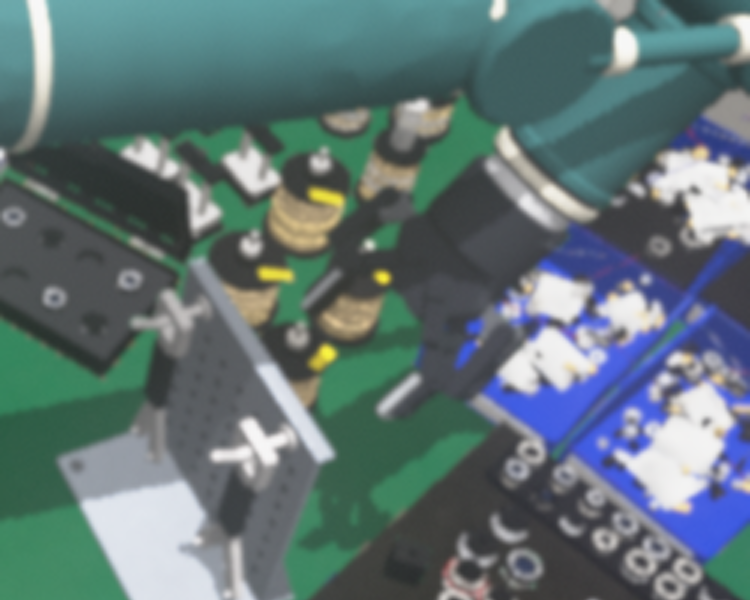

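The gripper's pads (full-image about (418,215) and (443,252)) stand behind and above the rack sheet, lined up with the wide spanner's eye at (396,270). Next I go in and grip.

>>> move_arm --series '[8.5, 0, 0.1, 3, 0, 0, 0, 8.5, 0.1, 0.2, 3.2, 0, 0, 0, 8.5, 0, 0, 2, 0, 0, 0, 8.5, 0, 0, 1, 0, 0, 0, 8.5, 0, 0, 0, 0, 0, 0]'

```text
time: 5.85
tool_pos: [0.5791, -0.3002, 0.2123]
tcp_rot: [-2.844, 0.447, 0.977]
wrist_force: [-0.5, 0.2, -0.3]
width: 0.998
grip_force: 0.0
```

>>> move_arm --series '[2, 0, 0, 0, 0, 0, 0, 2, 0, 0, 0, 0, 0, 0, 2, 0, 0, 0, 0, 0, 0, 2, 0, 0, 0, 0, 0, 0, 2, 0, 0, 0, 0, 0, 0]' --grip_force 100

```text
time: 6.48
tool_pos: [0.5794, -0.3008, 0.2137]
tcp_rot: [-2.845, 0.449, 0.974]
wrist_force: [0.9, -0.2, 6.9]
width: 0.417
grip_force: 99.6
```

```bash
python3 log.py
```

```text
6.475 [-0.4677  0.6717  1.2025 -0.101   1.9199  1.4136] [ 0.5794 -0.3008  0.2137] [-2.8453  0.449   0.9745] [ 0.882  -0.198   6.8542] 0.4168979983548967 99.57696050405502
```

>>> move_arm --series '[6, 0, 0, 0, 0, 0, 0, 6, 0, 0, 0.4, 0, 0, 0, 6, 0, 0, 0.5, 0, 0, 0, 2, 0, 0, 0, 0, 0, 0, 2, 0, 0, 0, 0, 0, 0]' --grip_force 110

```text
time: 7.1
tool_pos: [0.573, -0.2986, 0.2054]
tcp_rot: [-2.843, 0.448, 0.979]
wrist_force: [-4.1, 0.8, 4.8]
width: 0.42
grip_force: 109.7
```

>>> move_arm --series '[2, 0, 0, 0, 0, 0, 0, 2, 0, 0, 0, 0, 0, 0, 2, 0, 0, 0, 0, 0, 0]'

```text
time: 7.48
tool_pos: [0.5731, -0.2986, 0.2054]
tcp_rot: [-2.843, 0.448, 0.979]
wrist_force: [-5.3, 1.2, 4.4]
width: 0.422
grip_force: 109.6
```

```bash
python3 log.py
```

```text
7.475 [-0.4689  0.6663  1.2278 -0.1009  1.9034  1.4143] [ 0.5731 -0.2986  0.2054] [-2.8425  0.4483  0.979 ] [-5.2503  1.2046  4.3879] 0.4223277821476288 109.63176959892735
```

>>> move_arm --series '[2, -0.25, 0, -0.3, 0, 0, 0, 2, -0.25, 0, -0.3, 0, 0, 0, 2, -1.1, 0, 0.6, 0, 0, 0, 2, -1.2, 0, 0.15, 0, 0, 0, 2, -1.2, 0, 0.15, 0, 0, 0]'

```text
time: 8.1
tool_pos: [0.5411, -0.2881, 0.2276]
tcp_rot: [-2.844, 0.448, 0.976]
wrist_force: [-0.5, 0.4, -4.2]
width: 0.421
grip_force: 109.7
```

>>> move_arm --series '[2, -1, 0, 0.4, 0, 0, 0, 2, -1.6, 0, 1.2, 0, 0, 0, 2, -1.6, 0, 1.2, 0, 0, 0, 2, -1.6, 0, 0.2, 0, 0, 0, 2, 0, 0, 0, 0, 0, 0]'

```text
time: 8.72
tool_pos: [0.4805, -0.2687, 0.241]
tcp_rot: [-2.845, 0.449, 0.974]
wrist_force: [0.5, 0.6, -1.6]
width: 0.424
grip_force: 109.9
```

```bash
python3 log.py;  python3 - <<'E'
from h import *
im2=read_camera("scene")[:,:,::-1]
p,r,s=now(); print(proj("scene",[p]))
cv2.imwrite("pics/s3.png",crop(im2,290,180,150,160,3.7))
E
```

```text
8.725 [-0.4889  0.4578  1.4746 -0.1121  1.8594  1.3993] [ 0.4805 -0.2687  0.241 ] [-2.8452  0.4491  0.9738] [ 0.5191  0.5566 -1.5595] 0.42375139786410754 109.8838322237134
[[351.1675 281.5137]]
```

View pics/s3.png

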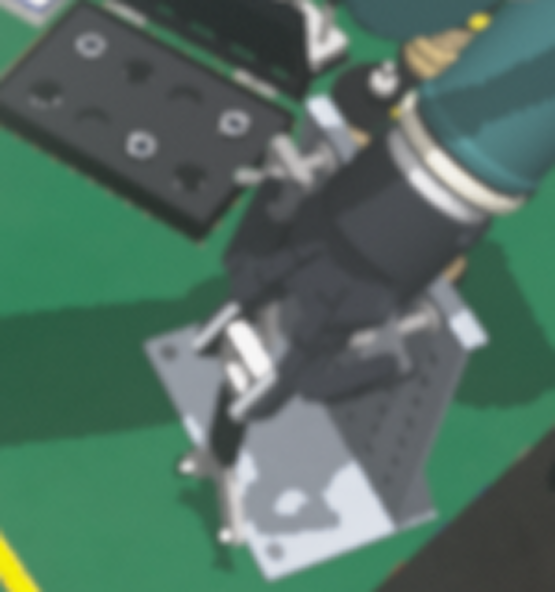

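The spanner is held by its eye (full image about (357,275)) clear of the peg. Its pins are at about (341,306) and (352,325). The narrow spanner is still on its peg.

```bash
cat >> ik.py <<'E'
A=np.radians(38); RT=ori(-np.cos(A)*Z-np.sin(A)*rx,-ry)           # tool at the rack
RS=R.from_matrix(np.c_[-Z,ry,rx]); T=RT.inv()*RS                   # spanner in tool
eo=RT.inv().apply(np.array([.582,-.3005,.208])-np.array([.5731,-.2986,.2054]))  # eye from TCP, tool axes
def lay(h,b,eye):
    h,b=np.radians([h,b]); H=np.array([np.cos(h),np.sin(h),0]); N=np.cross(Z,H); X=np.cos(b)*H-np.sin(b)*Z
    r=R.from_matrix(np.c_[X,N,np.cross(X,N)])*T.inv(); return np.array(eye)-r.apply(eo),r
E
python3 - <<'E'
from ik import *
p,r,s=now(); print("tilt err",np.degrees((RT.inv()*r).as_rotvec()))
rs=r*T; eye=p+r.apply(eo); org=eye+rs.apply([.166,0,-.008])
print("pins",proj("scene",[org+rs.apply([0,.025,0]),org-rs.apply([0,.025,0]),eye]),org)
P1=np.array([.43,-.17,.32])
pl,rl=lay(45,6,[.47,-.065,.0253]); print(pl)
w=(r.inv()*rl).as_rotvec();print(np.degrees(w))
check(p,r,P1,rl,16,s["q"])
q,e=ik(P1,rl,[-.57,.23,2.2,1.38,.9,-.93]);print(q,e)
check(P1,rl,pl,rl,8,q)
E
```

```text
tilt err [-0.038   0.2228 -0.0565]
pins [[338.8783 308.5589]
 [348.8901 327.1635]
 [355.0631 278.981 ]] [ 0.483  -0.2685  0.077 ]
[ 0.4718 -0.0645  0.016 ]
[  4.8962  74.5742 -68.1794]
4 [-0.49  0.19  1.69  0.01  1.61  1.12] 0.0
8 [-0.56 -0.02  1.87  0.2   1.41  0.74] 0.0
12 [-0.67 -0.18  2.01  0.5   1.31  0.27] 0.0
16 [-0.81 -0.24  2.13  0.82  1.37 -0.24] 0.0
[-0.807  -0.244   2.1264  0.8238  1.3713 -0.2419] 1.6653345369377348e-15
4 [-0.68 -0.1   2.31  0.95  1.07 -0.43] 0.0
8 [-0.54  0.22  2.37  1.27  0.82 -0.8 ] 0.0
```

```bash
python3 - <<'E'
from ik import *
p,r,s=now()
P1=np.array([.43,-.17,.32])
pl,rl=lay(45,6,[.47,-.065,.0253])
plan(p,r,P1,rl,12); plan(P1,rl,pl+[0,0,.05],rl,5)
E
```

```text
[-0.93 -0.65 -0.12] [ 0.41  6.21 -5.68]
[-0.84 -0.74 -0.21] [ 0.41  6.21 -5.68]
[-0.73 -0.82 -0.29] [ 0.41  6.21 -5.68]
[-0.61 -0.89 -0.36] [ 0.41  6.21 -5.68]
[-0.48 -0.95 -0.41] [ 0.41  6.21 -5.68]
[-0.34 -0.99 -0.45] [ 0.41  6.21 -5.68]
[-0.19 -1.02 -0.47] [ 0.41  6.21 -5.68]
[-0.03 -1.04 -0.48] [ 0.41  6.21 -5.68]
[ 0.12 -1.03 -0.46] [ 0.41  6.21 -5.68]
[ 0.27 -1.02 -0.44] [ 0.41  6.21 -5.68]
[ 0.42 -0.99 -0.39] [ 0.41  6.21 -5.68]
[ 0.55 -0.94 -0.33] [ 0.41  6.21 -5.68]
[-2.21 -0.9   5.03] [0. 0. 0.]
[-2.21 -0.9   5.03] [0. 0. 0.]
[-2.21 -0.9   5.03] [0. 0. 0.]
[-2.21 -0.9   5.03] [0. 0. 0.]
[-2.21 -0.9   5.03] [0. 0. 0.]
```

>>> move_arm --series '[2, -0.9, -0.6, -0.1, 0.4, 6.2, -5.7, 2, -0.8, -0.7, -0.2, 0.4, 6.2, -5.7, 2, -0.7, -0.8, -0.3, 0.4, 6.2, -5.7, 2, -0.6, -0.9, -0.4, 0.4, 6.2, -5.7, 2, -0.5, -1, -0.4, 0.4, 6.2, -5.7]'

```text
time: 9.4
tool_pos: [0.4606, -0.2282, 0.2731]
tcp_rot: [-2.928, -0.214, 0.104]
wrist_force: [-0.3, 0.0, -1.6]
width: 0.423
grip_force: 109.8
```

>>> move_arm --series '[2, -0.3, -1, -0.5, 0.4, 6.2, -5.7, 2, -0.2, -1, -0.5, 0.4, 6.2, -5.7, 2, 0, -1, -0.5, 0.4, 6.2, -5.7, 2, 0.1, -1, -0.5, 0.4, 6.2, -5.7, 2, 0.3, -1, -0.4, 0.4, 6.2, -5.7]'

```text
time: 10.02
tool_pos: [0.4397, -0.1882, 0.3074]
tcp_rot: [-2.645, -0.813, -0.73]
wrist_force: [-0.2, 0.2, -2.4]
width: 0.425
grip_force: 109.9
```

>>> move_arm --series '[2, 0.4, -1, -0.4, 0.4, 6.2, -5.7, 2, 0.5, -0.9, -0.3, 0.4, 6.2, -5.7, 2, 0, 0, 0, 0, 0, 0, 2, -2.2, -0.9, 5, 0, 0, 0, 2, -2.2, -0.9, 5, 0, 0, 0]'

```text
time: 10.65
tool_pos: [0.4484, -0.1314, 0.2178]
tcp_rot: [-2.448, -1.018, -1.03]
wrist_force: [-0.1, 0.8, -1.9]
width: 0.424
grip_force: 109.9
```

>>> move_arm --series '[2, -2.2, -0.9, 5, 0, 0, 0, 2, -2.2, -0.9, 5, 0, 0, 0, 2, 0, 0, 0, 0, 0, 0, 2, 0, 0, 0, 0, 0, 0]'

```text
time: 11.15
tool_pos: [0.4647, -0.0893, 0.1183]
tcp_rot: [-2.444, -1.018, -1.032]
wrist_force: [0.8, -0.0, -1.1]
width: 0.424
grip_force: 110.9
```

```bash
python3 log.py;  python3 - <<'E'
from ik import *
p,r,s=now(); rs=r*T; eye=p+r.apply(eo); org=eye+rs.apply([.166,0,-.008])
print(rs.as_matrix(),"eye",eye,"org",org)
a=proj("scene",[eye,org]);b=proj("top",[eye,org]);print(a,b)
o=np.zeros((450,800,3),np.uint8)
o[:,:400]=crop(read_camera("scene")[:,:,::-1],230,180,100,113,4)[:450]; o[:,400:]=crop(read_camera("top")[:,:,::-1],250,170,100,113,4)[:450]
cv2.imwrite("pics/m4.png",o)
E
```

```text
11.15 [-0.793   0.0013  2.3733  0.9714  1.0515 -0.6448] [ 0.4647 -0.0893  0.1183] [-2.4436 -1.0179 -1.0322] [ 0.8218 -0.0407 -1.1259] 0.42394406798951884 110.93965901993215
[[ 0.7002 -0.7099  0.076 ]
 [ 0.7057  0.7043  0.0767]
 [-0.108  -0.0001  0.9941]] eye [ 0.4629 -0.0898  0.1276] org [0.5786 0.0267 0.1017]
[[286.0623 259.9818]
 [290.3084 212.1737]] [[338.4454 247.6641]
 [284.2023 204.8185]]
```

View pics/m4.png

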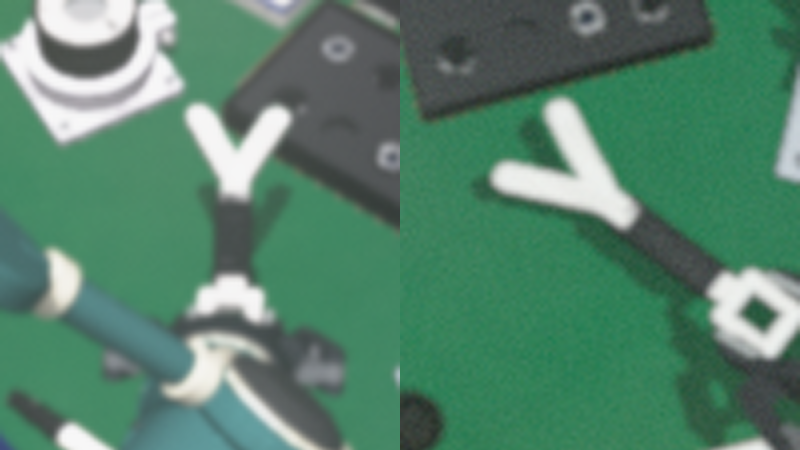

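```bash
python3 - <<'E'
from ik import *
p,r,s=now(); rs=r*T; eye=p+r.apply(eo); org=eye+rs.apply([.166,0,-.008])
print("fork back pred",org+rs.apply([0.004,0,.013]),"meas",tri((280,208),(290,196.75)),tri((300,208.75),(290,196.75)),tri((280,208),(276,214.5)))
eyec=tri((230+232/4,180+300/4),(250+(760-400)/4,170+312/4)); print("eye",eyec,eye)
pl,rl=lay(45,6,[.47,-.065,.0253]); print(pl)
plan(p,r,pl+[0,0,.015],rl,3); q,e=ik(pl,rl,s["q"]); print(q,e)
E
```

```text
fork back pred [0.5829 0.0293 0.1151] meas [0.5644 0.0219 0.1484] [0.5957 0.0112 0.1158] [0.5562 0.0466 0.1165]
eye [ 0.4623 -0.0919  0.1497] [ 0.4633 -0.0909  0.1285]
[ 0.4718 -0.0645  0.016 ]
[-1.57 -0.46  2.6 ] [-0.    0.06  0.09]
[-1.57 -0.46  2.6 ] [-0.    0.06  0.09]
[-1.58 -0.46  2.6 ] [-0.    0.06  0.09]
[-0.6645  0.2221  2.4221  1.2276  0.8607 -0.8962] 3.053168828870412e-11
```

>>> move_arm --series '[2, -1.6, -0.5, 2.6, 0, 0, 0, 2, -1.6, -0.5, 2.6, 0, 0, 0, 2, -1.6, -0.4, 2.6, 0, 0, 0, 2, -0.3, 0, 0.3, 0, 0, 0, 2, 0, 0, 0, 0, 0, 0]'

```text
time: 11.88
tool_pos: [0.4703, -0.0638, 0.0251]
tcp_rot: [-2.444, -1.017, -1.034]
wrist_force: [0.8, -0.3, -2.3]
width: 0.428
grip_force: 111.0
```

>>> move_arm --series '[2, -0.3, 0, 0.3, 0, 0, 0, 2, 0, 0, 0, 0, 0, 0]'

```text
time: 12.12
tool_pos: [0.4696, -0.0629, 0.0202]
tcp_rot: [-2.444, -1.017, -1.033]
wrist_force: [-0.8, -0.6, -1.0]
width: 0.427
grip_force: 111.0
```

>>> move_arm --series '[2, -0.2, 0, 0.2, 0, 0, 0, 2, 0, 0, 0, 0, 0, 0]'

```text
time: 12.38
tool_pos: [0.469, -0.0621, 0.0166]
tcp_rot: [-2.443, -1.016, -1.031]
wrist_force: [-0.4, -0.2, -1.4]
width: 0.422
grip_force: 111.0
```

```bash
python3 log.py;  python3 - <<'E'
from ik import *
p,r,s=now(); rs=r*T; eye=p+r.apply(eo); org=eye+rs.apply([.166,0,-.008])
print("eye",eye,"org",org,"down",r.inv().apply(-Z))
E
```

```text
12.375 [-0.7345  0.2168  2.4281  1.1698  0.8916 -0.9097] [ 0.469  -0.0621  0.0166] [-2.4427 -1.0162 -1.031 ] [-0.4483 -0.2211 -1.3939] 0.42184119823607336 110.98579791141674
eye [ 0.4672 -0.0626  0.0259] org [0.5828 0.054  0.    ] down [-0.7171  0.002   0.697 ]
```

>>> move_arm --series '[2, -0.15, 0, 0.15, 0, 0, 0, 2, 0, 0, 0, 0, 0, 0]'

```text
time: 12.62
tool_pos: [0.4692, -0.062, 0.0146]
tcp_rot: [-2.442, -1.016, -1.032]
wrist_force: [-0.8, 0.1, 0.1]
width: 0.425
grip_force: 111.0
```

>>> move_arm --series '[2, -0.15, 0, 0.15, 0, 0, 0, 2, 0, 0, 0, 0, 0, 0]'

```text
time: 12.88
tool_pos: [0.4693, -0.0621, 0.0126]
tcp_rot: [-2.442, -1.016, -1.032]
wrist_force: [-0.4, -0.6, 1.0]
width: 0.424
grip_force: 111.0
```

```bash
python3 log.py
```

```text
12.875 [-0.7343  0.2281  2.4277  1.1789  0.8877 -0.923 ] [ 0.4693 -0.0621  0.0126] [-2.4424 -1.0156 -1.0319] [-0.4082 -0.6065  0.9587] 0.4241671778259413 110.96926395781338
```

>>> move_arm --series '[4.5, 0, 0, 0, 0, 0, 0, 5, 0, 0, 0, 0, 0, 0, 6, 0, 0, 0, 0, 0, 0, 6.5, 0, 0, -1.5, 0, 0, 0, 7, 0.5, 0, -4, 0, 0, 0]' --grip_force 40

```text
time: 13.5
tool_pos: [0.4426, -0.0863, 0.0536]
tcp_rot: [-2.44, -1.015, -1.027]
wrist_force: [0.4, -0.4, 1.2]
width: 0.823
grip_force: 0.0
```

>>> move_arm --series '[7, 2, 0, -4, 0, 0, 0, 7, 2, 0, -4, 0, 0, 0]'

```text
time: 13.75
tool_pos: [0.4224, -0.1088, 0.1397]
tcp_rot: [-2.443, -1.016, -1.03]
wrist_force: [0.4, -1.0, 0.2]
width: 0.817
grip_force: 0.0
```

```bash
python3 log.py;  python3 - <<'E'
from ik import *
o=np.zeros((450,800,3),np.uint8)
o[:,:400]=crop(read_camera("scene")[:,:,::-1],230,180,100,113,4)[:450]; o[:,400:]=crop(read_camera("top")[:,:,::-1],250,170,100,113,4)[:450]
cv2.imwrite("pics/m5.png",o)
p,r,s=now(); pt=np.array([.515,-.015,.16]); h=np.radians(45); H=np.array([np.cos(h),np.sin(h),0])
rt=ori(-Z,np.cross(Z,H)); print(np.degrees((r.inv()*rt).as_rotvec())); check(p,r,pt,rt,12,s["q"]); plan(p,r,pt,rt,12)
E
```

```text
13.75 [-0.9089 -0.0732  2.3912  0.891   1.1529 -0.6465] [ 0.4224 -0.1088  0.1397] [-2.4429 -1.0155 -1.0301] [ 0.3678 -1.0114  0.1825] 0.8174207537361529 0.0
[  69.9206    0.5449 -165.5618]
4 [-0.64  0.11  2.13  0.65  1.29 -1.29] 0.0
8 [-0.33  0.12  1.98  0.33  1.29 -1.84] 0.0
12 [-0.03  0.02  2.03 -0.    1.09 -2.39] 0.0
[ 0.87 -0.04  0.69] [  5.83   0.05 -13.8 ]
[0.84 0.24 0.68] [  5.83   0.05 -13.8 ]
[0.75 0.5  0.64] [  5.83   0.05 -13.8 ]
[0.6  0.73 0.58] [  5.83   0.05 -13.8 ]
[0.41 0.91 0.5 ] [  5.83   0.05 -13.8 ]
[0.17 1.02 0.4 ] [  5.83   0.05 -13.8 ]
[-0.08  1.07  0.29] [  5.83   0.05 -13.8 ]
[-0.34  1.04  0.18] [  5.83   0.05 -13.8 ]
[-0.58  0.95  0.08] [  5.83   0.05 -13.8 ]
[-0.79  0.78 -0.01] [  5.83   0.05 -13.8 ]
[-0.95  0.57 -0.08] [  5.83   0.05 -13.8 ]
[-1.06  0.32 -0.12] [  5.83   0.05 -13.8 ]
```

View pics/m5.png

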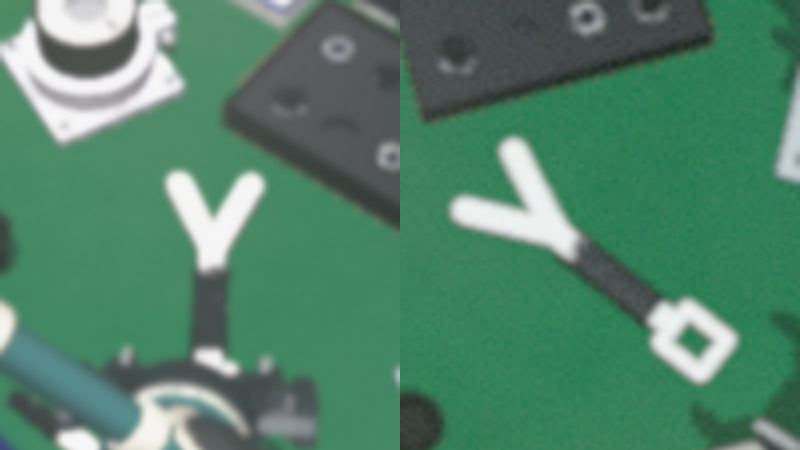

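The spanner lies flat, pins down. In the top view the fork tips are at about (278,207) and (266,222) and the eye is at (324,255).

```bash
cat > meas.py <<'E'
from ik import *
def spanner(im,n="top",z=.013,box=(250,190,100,90)):
    "white fork and eye in the given box -> origin xy, heading"
    x0,y0,w,h=box; c=im[y0:y0+h,x0:x0+w].astype(int)
    m=((c.min(2)>150)).astype(np.uint8)
    k,l,st,ce=cv2.connectedComponentsWithStats(m); i=np.argsort(st[1:,4])[::-1][:2]+1
    return [(st[j,4],onz(n,ce[j]+[x0,y0],z)) for j in i]
def ringfit(im,n,box,thr=150):
    x0,y0,w,h=box; g=cv2.GaussianBlur(cv2.resize(im[y0:y0+h,x0:x0+w],None,fx=8,fy=8,interpolation=cv2.INTER_CUBIC),(0,0),3).min(2)
    return g
E
python3 - <<'E'
from meas import *
im=read_camera("top"); sp=spanner(im)
for a,c in sp: print(a,c)
F,Ey=sp[0][1],sp[1][1]; print("F-E dist",np.linalg.norm(F-Ey),"heading",np.degrees(np.arctan2(*(F-Ey)[1::-1])))
for n,h1,h2 in (("top",(204.5,214.5),(224.75,211)),("scene",(245.5,177.5),(257.25,186.5))):
    im=read_camera(n).astype(float).mean(2)
    P=[]
    for c in (h1,h2):
        x,y=np.round(c).astype(int); w=im[y-3:y+4,x-3:x+4]; d=np.clip(np.percentile(w,75)-w-15,0,None)
        yy,xx=np.mgrid[-3:4,-3:4]; e=((d*xx).sum()/d.sum()+x,(d*yy).sum()/d.sum()+y); P.append(onz(n,e,.074)); print(n,e,w.astype(int).min(),int(np.percentile(w,75)))
    u=P[0]-P[1]; print((P[0]+P[1])/2,np.linalg.norm(u),np.degrees(np.arctan2(u[1],u[0])))
E
```

```text
394 [0.5575 0.0381 0.013 ]
264 [ 0.4655 -0.063   0.013 ]
F-E dist 0.13668646588978758 heading 47.69813099999035
top (np.float64(203.18906752411576), np.float64(214.3813504823151)) 145 227
top (np.float64(226.125), np.float64(210.47373540856032)) 161 230
[0.5773 0.1971 0.074 ] 0.0567229629663093 96.18482627495288
scene (np.float64(247.19096509240245), np.float64(178.96988364134154)) 180 242
scene (np.float64(259.014131897712), np.float64(188.24899057873486)) 104 242
[0.581  0.1871 0.074 ] 0.04864885849114042 94.25166349857179
```

```bash
python3 - <<'E'
from meas import *
p,r,s=now(); pt=np.array([.507,-.017,.10]); h=np.radians(47.7); H=np.array([np.cos(h),np.sin(h),0])
rt=ori(-Z,np.cross(Z,H)); w=(r.inv()*rt).as_rotvec(); print(p,np.degrees(w)); check(p,r,pt,rt,18,s["q"]); plan(p,r,pt,rt,18)
E
```

```text
[ 0.4229 -0.1085  0.1384] [-69.1312  -1.3557 163.6742]
4 [-0.71 -0.28  2.55  1.02  0.8   0.1 ] 0.0
6 [-0.52 -0.36  2.57  0.87  0.6   0.71] 0.016
7 [-0.41 -0.38  2.57  0.71  0.51  1.1 ] 0.011
8 [-0.3  -0.38  2.56  0.49  0.44  1.55] 0.0
11 [-0.13 -0.28  2.45  0.05  0.53  2.55] 0.044
12 [-0.17 -0.24  2.42  0.17  0.57  2.55] 0.114
13 [-0.21 -0.21  2.39  0.28  0.61  2.55] 0.186
14 [-0.26 -0.17  2.38  0.4   0.65  2.55] 0.261
15 [-0.3  -0.14  2.37  0.51  0.67  2.55] 0.337
16 [-0.33 -0.12  2.37  0.63  0.68  2.55] 0.414
17 [-0.37 -0.1   2.39  0.75  0.68  2.55] 0.492
18 [-0.39 -0.08  2.41  0.89  0.67  2.55] 0.571
[ 0.33 -0.03  0.64] [-3.84 -0.08  9.09]
[ 0.32 -0.12  0.64] [-3.84 -0.08  9.09]
[ 0.29 -0.21  0.63] [-3.84 -0.08  9.09]
[ 0.25 -0.3   0.61] [-3.84 -0.08  9.09]
[ 0.2  -0.37  0.59] [-3.84 -0.08  9.09]
[ 0.14 -0.44  0.56] [-3.84 -0.08  9.09]
[ 0.06 -0.49  0.53] [-3.84 -0.08  9.09]
[-0.02 -0.53  0.49] [-3.84 -0.08  9.09]
[-0.1  -0.55  0.46] [-3.84 -0.08  9.09]
[-0.19 -0.56  0.42] [-3.84 -0.08  9.09]
[-0.28 -0.55  0.38] [-3.84 -0.08  9.09]
[-0.36 -0.52  0.35] [-3.84 -0.08  9.09]
[-0.44 -0.48  0.31] [-3.84 -0.08  9.09]
[-0.51 -0.42  0.29] [-3.84 -0.08  9.09]
[-0.57 -0.36  0.26] [-3.84 -0.08  9.09]
[-0.62 -0.28  0.24] [-3.84 -0.08  9.09]
[-0.66 -0.19  0.22] [-3.84 -0.08  9.09]
[-0.68 -0.1   0.22] [-3.84 -0.08  9.09]
```

```bash
python3 - <<'E'
from meas import *
p,r,s=now(); pt=np.array([.507,-.017,.10]); h=np.radians(47.7); H=np.array([np.cos(h),np.sin(h),0])
rt=ori(-Z,np.cross(Z,H)); w=(r.inv()*rt).as_rotvec(); w*=1-2*np.pi/np.linalg.norm(w); n=18
q=s["q"]; rr=r
for i in range(1,n+1):
    print(np.round(rr.inv().apply((pt-p)/n)*100,1),np.round(np.degrees(w/n),1),end=" "); rr=rr*R.from_rotvec(w/n)
    q,e=ik(p+(pt-p)*i/n,rr,q); print(q.round(2),round(e,3) if e>.001 else "")
E
```

```text
[ 0.3 -0.   0.6] [ 3.9  0.1 -9.3] [-0.85 -0.02  2.35  0.88  1.16 -0.78] 
[0.3 0.1 0.6] [ 3.9  0.1 -9.3] [-0.82  0.03  2.31  0.84  1.19 -0.9 ] 
[0.3 0.2 0.6] [ 3.9  0.1 -9.3] [-0.78  0.07  2.26  0.8   1.22 -1.02] 
[0.3 0.3 0.6] [ 3.9  0.1 -9.3] [-0.74  0.1   2.22  0.75  1.24 -1.13] 
[0.2 0.3 0.6] [ 3.9  0.1 -9.3] [-0.69  0.12  2.18  0.7   1.25 -1.23] 
[0.2 0.4 0.6] [ 3.9  0.1 -9.3] [-0.64  0.14  2.14  0.65  1.26 -1.33] 
[0.1 0.5 0.5] [ 3.9  0.1 -9.3] [-0.59  0.16  2.11  0.6   1.27 -1.43] 
[0.  0.5 0.5] [ 3.9  0.1 -9.3] [-0.54  0.17  2.08  0.55  1.27 -1.53] 
[-0.1  0.5  0.5] [ 3.9  0.1 -9.3] [-0.49  0.18  2.06  0.5   1.27 -1.62] 
[-0.2  0.5  0.4] [ 3.9  0.1 -9.3] [-0.44  0.18  2.04  0.44  1.26 -1.72] 
[-0.3  0.5  0.4] [ 3.9  0.1 -9.3] [-0.38  0.18  2.03  0.39  1.24 -1.81] 
[-0.3  0.5  0.4] [ 3.9  0.1 -9.3] [-0.33  0.17  2.02  0.33  1.22 -1.9 ] 
[-0.4  0.5  0.3] [ 3.9  0.1 -9.3] [-0.28  0.16  2.02  0.28  1.19 -1.99] 
[-0.5  0.4  0.3] [ 3.9  0.1 -9.3] [-0.23  0.15  2.02  0.22  1.16 -2.08] 
[-0.6  0.4  0.3] [ 3.9  0.1 -9.3] [-0.17  0.13  2.03  0.17  1.12 -2.17] 
[-0.6  0.3  0.2] [ 3.9  0.1 -9.3] [-0.12  0.11  2.05  0.11  1.08 -2.26] 
[-0.7  0.2  0.2] [ 3.9  0.1 -9.3] [-0.08  0.09  2.07  0.06  1.03 -2.35] 
[-0.7  0.1  0.2] [ 3.9  0.1 -9.3] [-0.03  0.07  2.1  -0.    0.97 -2.44]
```

Good path.

>>> move_arm --series '[6, 0.3, 0, 0.6, 3.9, 0.1, -9.3, 6, 0.3, 0.1, 0.6, 3.9, 0.1, -9.3, 6, 0.3, 0.2, 0.6, 3.9, 0.1, -9.3, 6, 0.3, 0.3, 0.6, 3.9, 0.1, -9.3, 6, 0.2, 0.3, 0.6, 3.9, 0.1, -9.3]'

```text
time: 14.62
tool_pos: [0.4457, -0.0835, 0.1267]
tcp_rot: [-1.741, -2.065, -0.951]
wrist_force: [0.1, -0.9, 0.0]
width: 0.702
grip_force: 0.0
```

>>> move_arm --series '[6, 0.2, 0.4, 0.6, 3.9, 0.1, -9.3, 6, 0.1, 0.5, 0.5, 3.9, 0.1, -9.3, 6, 0, 0.5, 0.5, 3.9, 0.1, -9.3, 6, -0.1, 0.5, 0.5, 3.9, 0.1, -9.3, 6, -0.2, 0.5, 0.4, 3.9, 0.1, -9.3]'

```text
time: 15.25
tool_pos: [0.4687, -0.0588, 0.1161]
tcp_rot: [-0.71, -2.77, -0.699]
wrist_force: [-0.3, -0.3, -0.4]
width: 0.703
grip_force: 0.0
```

>>> move_arm --series '[6, -0.3, 0.5, 0.4, 3.9, 0.1, -9.3, 6, -0.3, 0.5, 0.4, 3.9, 0.1, -9.3, 6, -0.4, 0.5, 0.3, 3.9, 0.1, -9.3, 6, -0.5, 0.4, 0.3, 3.9, 0.1, -9.3, 6, -0.6, 0.4, 0.3, 3.9, 0.1, -9.3]'

```text
time: 15.88
tool_pos: [0.4916, -0.0334, 0.1051]
tcp_rot: [0.515, -3.002, -0.303]
wrist_force: [-0.2, -0.0, -0.2]
width: 0.706
grip_force: 0.0
```

>>> move_arm --series '[6, -0.6, 0.3, 0.2, 3.9, 0.1, -9.3, 6, -0.7, 0.2, 0.2, 3.9, 0.1, -9.3, 6, -0.7, 0.1, 0.2, 3.9, 0.1, -9.3, 6, 0, 0, 0, 0, 0, 0, 6, 0, 0, 0, 0, 0, 0]'

```text
time: 16.5
tool_pos: [0.5062, -0.0187, 0.101]
tcp_rot: [1.252, -2.88, -0.021]
wrist_force: [0.0, 1.4, 0.8]
width: 0.704
grip_force: 0.0
```

```bash
python3 log.py; python3 - <<'E'
from meas import *
p,r,s=now(); h=np.radians(47.7); H=np.array([np.cos(h),np.sin(h),0]); rt=ori(-Z,np.cross(Z,H))
plan(p,r,np.array([.507,-.017,.012]),rt,1)
E
```

```text
16.5 [-0.0934  0.0824  2.0896  0.0132  0.977  -2.4915] [ 0.5062 -0.0187  0.101 ] [ 1.2517 -2.8801 -0.0206] [0.0142 1.4346 0.7592] 0.7038595065442393 0.0
[-0.14 -0.06  8.9 ] [ 0.72  0.24 -0.72]
```

>>> move_arm --series '[6, -0.1, -0.1, 4, 0.7, 0.2, -0.7, 6, 0, 0, 3, 0, 0, 0, 6, 0, 0, 1.2, 0, 0, 0, 6, 0, 0, 0.5, 0, 0, 0, 6, 0, 0, 0, 0, 0, 0]'

```text
time: 17.12
tool_pos: [0.5092, -0.0188, 0.0157]
tcp_rot: [-1.27, 2.87, -0.003]
wrist_force: [0.3, 0.5, 0.1]
width: 0.702
grip_force: 0.0
```

>>> move_arm --series '[1, 0, 0, 0, 0, 0, 0, 1, 0, 0, 0, 0, 0, 0, 1, 0, 0, 0, 0, 0, 0, 1, 0, 0, 0, 0, 0, 0]' --grip_force 110

```text
time: 17.62
tool_pos: [0.5095, -0.0186, 0.0168]
tcp_rot: [-1.27, 2.868, -0.004]
wrist_force: [-2.8, -0.5, 6.6]
width: 0.226
grip_force: 107.8
```

```bash
python3 log.py; python3 - <<'E'
from meas import *
for n in("top","scene"): cv2.imwrite(f"pics/g_{n}.png",read_camera(n)[:,:,::-1])
E
```

```text
17.625 [-0.0853  0.2036  2.1412  0.      0.7916 -2.4901] [ 0.5095 -0.0186  0.0168] [-1.2705  2.8682 -0.0039] [-2.7783 -0.5406  6.6381] 0.2264879579598582 107.84413541899994
```

>>> move_arm --series '[5, 0, 0, 0, 0, 0, 0, 5, 0, 0, 0, 0, 0, 0, 5, 0, 0, 0.4, 0, 0, 0, 5, 0, 0, 0.2, 0, 0, 0, 5, 0, 0, 0, 0, 0, 0]'

```text
time: 18.35
tool_pos: [0.5082, -0.0185, 0.0087]
tcp_rot: [-1.271, 2.87, -0.002]
wrist_force: [-0.5, 0.9, 0.4]
width: 0.582
grip_force: 0.0
```

>>> move_arm --series '[1, 0, 0, 0, 0, 0, 0, 1, 0, 0, 0, 0, 0, 0, 1, 0, 0, 0, 0, 0, 0, 1, 0, 0, 0, 0, 0, 0]'

```text
time: 18.85
tool_pos: [0.5089, -0.0186, 0.0098]
tcp_rot: [-1.271, 2.869, -0.003]
wrist_force: [-1.8, -0.2, 5.1]
width: 0.244
grip_force: 108.8
```

```bash
python3 log.py
```

```text
18.85 [-0.0854  0.2148  2.1445  0.0001  0.7783 -2.4902] [ 0.5089 -0.0186  0.0098] [-1.2708  2.8692 -0.0029] [-1.8144 -0.163   5.1204] 0.24391157063539437 108.80545020103455
```

```bash
cat > ring.py <<'E'
from meas import *
def ring(n):
    im=cv2.imread(f"pics/{n}0.png").astype(float).mean(2)
    x,y,c=(217,213,28) if n=="top" else (252,180,22)
    g=cv2.resize(im[y-c:y+c,x-c:x+c],None,fx=8,fy=8,interpolation=cv2.INTER_CUBIC)
    m=cv2.threshold(g.clip(0,255).astype(np.uint8),150,255,0)[1]
    cs,_=cv2.findContours(m,cv2.RETR_CCOMP,cv2.CHAIN_APPROX_NONE)
    px=lambda q:(np.asarray(q)+.5)/8-.5+[x-c,y-c]
    k,l,st,ce=cv2.connectedComponentsWithStats(m); 
    out=[]
    for j in range(1,k):
        if st[j,4]>5000:
            cn=max(cv2.findContours((l==j).astype(np.uint8),cv2.RETR_EXTERNAL,cv2.CHAIN_APPROX_NONE)[0],key=len)[:,0]
            W=np.array([onz(n,q,.075)[:2] for q in px(cn[::8])]); (a,b),(d1,d2),_=cv2.fitEllipse((W*1000).astype(np.float32)); out.append((a,b,d1,d2))
    print(n,"bright comps",np.round(out,1))
    return g,px
if __name__=="__main__":
    for n,hs in (("top",[(204.5,214.5),(224.75,211)]),("scene",[(245.5,177.5),(257.25,186.5)])):
        g,px=ring(n); P=[]
        for h in hs:
            yy,xx=np.mgrid[0:g.shape[0],0:g.shape[1]]; q=px(np.dstack([xx,yy]).astype(float)); near=np.hypot(*(q-np.array(h)).transpose(2,0,1))<2.6
            v=g[near]; d=np.clip(np.percentile(v,60)-v,0,None)**2; P.append(onz(n,(q[near]*d[:,None]).sum(0)/d.sum(),.075)); print(n,h,(q[near]*d[:,None]).sum(0)/d.sum(),v.min(),v.max())
        u=P[0]-P[1]; print((P[0]+P[1])/2,np.linalg.norm(u),np.degrees(np.arctan2(u[1],u[0])))
E
python3 ring.py
```

```text
top bright comps [[565.  190.4 110.  122.7]]
top (204.5, 214.5) [204.0946 214.0936] 138.7291874922812 232.64043572545054
top (224.75, 211) [224.3413 210.3904] 147.06056011095643 234.7466159015894
[0.5776 0.198  0.075 ] 0.0501273498635225 96.90700757542992
scene bright comps [[568.7 173.2 115.4 122.5]]
scene (245.5, 177.5) [246.5691 178.5394] 186.9918386116624 245.9367910449704
scene (257.25, 186.5) [258.4024 187.9162] 172.03176100427905 246.5606553554535
[0.5801 0.1886 0.075 ] 0.04895710893228037 93.99047327363233
```

>>> move_arm --series '[1, 0, 0, -2, 0, 0, 0, 1, 0, 0, -4, 0, 0, 0, 1, 0, 0, -5, 0, 0, 0, 1, 0, 0, 0, 0, 0, 0]'

```text
time: 19.35
tool_pos: [0.5118, -0.0188, 0.1234]
tcp_rot: [-1.268, 2.862, -0.009]
wrist_force: [1.1, 0.2, -2.4]
width: 0.241
grip_force: 108.3
```

```bash
python3 log.py; python3 - <<'E'
from meas import *
for n in("top","scene"): cv2.imwrite(f"pics/l_{n}.png",read_camera(n)[:,:,::-1])
p,r,s=now(); print(r.as_matrix())
E
```

```text
19.35 [-0.0854  0.0529  2.0738  0.0001  1.0022 -2.4902] [ 0.5118 -0.0188  0.1234] [-1.2677  2.8622 -0.0094] [ 1.1165  0.2159 -2.423 ] 0.240619750708035 108.34255814552307
[[-0.672  -0.7406  0.0037]
 [-0.7406  0.672  -0.0002]
 [-0.0023 -0.0029 -1.    ]]
```

```bash
python3 - <<'E'
from ring import *
o=np.zeros((600,800,3),np.uint8)
for k,n in enumerate(("top","scene")):
    g,px=ring(n); h,w=g.shape; cy,cx=(h//2,w//2)
    for t in (195,205,215,225):
        m=(cv2.GaussianBlur(g,(0,0),3)<t).astype(np.uint8)
        K_,l,st,ce=cv2.connectedComponentsWithStats(m)
        for j in range(1,K_):
            if 800<st[j,4]<30000 and 40<st[j,2]<200:
                cn=max(cv2.findContours((l==j).astype(np.uint8),cv2.RETR_EXTERNAL,cv2.CHAIN_APPROX_NONE)[0],key=len)[:,0]
                W=np.array([onz(n,q,.075)[:2] for q in px(cn[::4])])*1000
                if len(W)>5:
                    e=cv2.fitEllipse(W.astype(np.float32)); print(n,t,st[j,4],np.round(e[0],1),np.round(e[1],1))
    c=cv2.cvtColor(cv2.resize(g.clip(0,255).astype(np.uint8),(400,400)),cv2.COLOR_GRAY2BGR); o[:400,400*k:400*k+400]=c
lt=cv2.imread("pics/l_top.png"); ls=cv2.imread("pics/l_scene.png")
o[400:,:400]=crop(lt,240,175,100,50,4); o[400:,400:]=crop(ls,240,160,100,50,4)
cv2.imwrite("pics/m6.png",o)
E
```

```text
top bright comps [[565.  190.4 110.  122.7]]
top 195 7627 [578.6 198.5] [30.2 30.6]
scene bright comps [[568.7 173.2 115.4 122.5]]
scene 195 1560 [501.2 181.1] [12.2 32.3]
scene 205 1140 [585.7 204.1] [10.9 26.2]
scene 205 1677 [501.7 181.4] [12.7 33.8]
scene 205 1000 [568.3 120.8] [ 9.7 25.1]
scene 215 2105 [585.1 202.8] [16.1 30. ]
scene 215 1827 [502.1 181.5] [13.3 35.6]
scene 215 1260 [568.8 121.3] [11.2 27.8]
scene 225 1594 [569.6 121.9] [13. 31.]
```

View pics/m6.png

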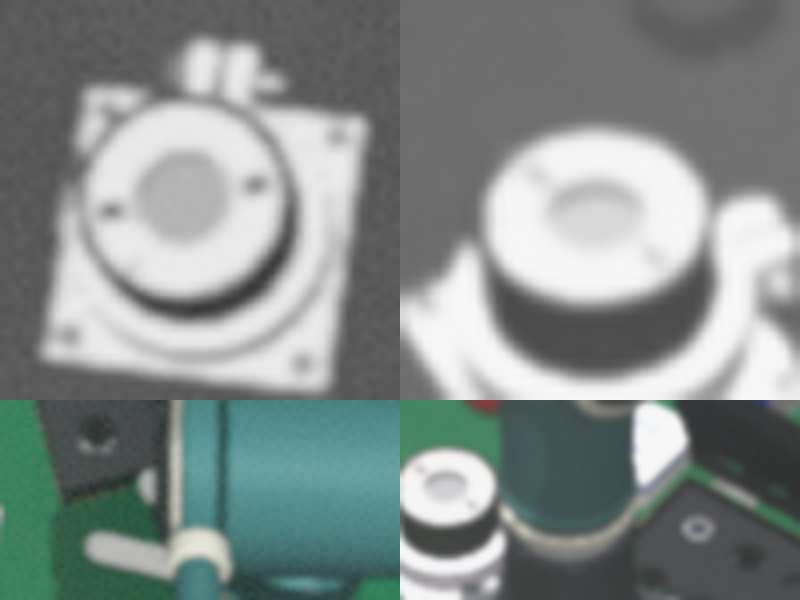

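The ring holes are at top-view pixels (204.0,214.0) and (224.3,210.4), and scene-view pixels (245.0,176.5) and (257.3,185.6). The lower crops show that the arm now hides most of the fork.

```bash
python3 - <<'E'
from meas import *
for a,b in (((245.0,176.5),(204.05,214.05)),((257.3,185.6),(224.3,210.36))):
    print("scene",onz("scene",a,.075),"top",onz("top",b,.075),"tri",tri(a,b))
# fork/TCP bias check: fork tips of spanner lying on bench seen in both pre-grasp crops (m5)
f=lambda u,v,x,y:((u+.5)/4-.5+x,(v+.5)/4-.5+y)
L=(f(180,182,230,180),f(463,210,250-100,170)); Rr=(f(252,184,230,180),f(513,150,150,170))
for s_,t_ in (L,Rr): print("tip",onz("scene",s_,.013),onz("top",t_,.013),tri(s_,t_))
p,r,s=now()
E
```

```text
scene [0.5798 0.222  0.075 ] top [0.5747 0.223  0.075 ] tri [0.5769 0.2219 0.0761]
scene [0.5848 0.1728 0.075 ] top [0.5807 0.1733 0.075 ] tri [0.5823 0.1723 0.0764]
tip [0.5627 0.0723 0.013 ] [0.5575 0.0751 0.013 ] [0.5606 0.0739 0.0118]
tip [0.5994 0.0388 0.013 ] [0.5949 0.0405 0.013 ] [0.5972 0.0395 0.013 ]
```

```bash
python3 - <<'E'
from meas import *
p,r,s=now(); print(p)
h=np.radians(6.3); H=np.array([np.cos(h),np.sin(h),0]); rt=ori(-Z,np.cross(Z,H))
pt=np.array([.5796,.1971,0])-.103*H+[0,0,.112]; print(pt)
check(p,r,pt,rt,5,s["q"]); plan(p,r,pt,rt,5)
E
```

```text
[ 0.508  -0.0185  0.119 ]
[0.4772 0.1858 0.112 ]
4 [ 0.29  0.05  2.09 -0.    1.   -1.53] 0.0
5 [ 0.37  0.07  2.08 -0.    1.   -1.31] 0.0
[-2.61  3.2   0.14] [-0.02  0.04  8.3 ]
[-2.12  3.54  0.14] [-0.02  0.04  8.3 ]
[-1.59  3.81  0.14] [-0.02  0.04  8.3 ]
[-1.02  4.    0.14] [-0.02  0.04  8.3 ]
[-0.43  4.11  0.14] [-0.02  0.04  8.3 ]
```

>>> move_arm --series '[1, -2.6, 3.2, 0.1, 0, 0, 8.3, 1, -2.1, 3.5, 0.1, 0, 0, 8.3, 1, -1.6, 3.8, 0.1, 0, 0, 8.3, 1, -1, 4, 0.1, 0, 0, 8.3, 1, -0.4, 4.1, 0.1, 0, 0, 8.3]'

```text
time: 20.08
tool_pos: [0.4747, 0.1854, 0.1111]
tcp_rot: [0.164, -3.136, 0.003]
wrist_force: [1.3, -0.4, -1.8]
width: 0.244
grip_force: 108.4
```

>>> move_arm --series '[1, 0, 0, 0, 0, 0, 0, 1, 0, 0, 0, 0, 0, 0]'

```text
time: 20.32
tool_pos: [0.4756, 0.1842, 0.112]
tcp_rot: [0.175, -3.136, 0.003]
wrist_force: [-0.1, -0.6, -2.5]
width: 0.241
grip_force: 108.5
```

```bash
python3 log.py; python3 - <<'E'
from meas import *
p,r,s=now(); m=r.as_matrix(); h=np.arctan2(-m[1,0],-m[0,0]); print("heading",np.degrees(h),"tilt",m[:,2])
H=np.array([np.cos(h),np.sin(h),0]); O=p+.103*H-[0,0,.0098]; print("origin",O)
N=np.cross(Z,H)
print([proj(n,[O+.025*N+.013*Z,O-.025*N+.013*Z]).round(1) for n in("scene","top")])
o=np.zeros((600,800,3),np.uint8)
a=read_camera("scene")[:,:,::-1];b=read_camera("top")[:,:,::-1]
o[:,:400]=crop(a,215,140,66,100,6)[:600,:400].copy() if False else cv2.resize(a[140:240,218:285],(402,600),interpolation=cv2.INTER_CUBIC)[:,:400]
o[:,400:]=cv2.resize(b[160:260,185:252],(402,600),interpolation=cv2.INTER_CUBIC)[:,:400]
cv2.imwrite("pics/m7.png",o)
E
```

```text
20.325 [ 0.3218  0.0713  2.0781 -0.0021  0.9929 -1.3594] [0.4756 0.1842 0.112 ] [ 0.1751 -3.1364  0.003 ] [-0.0561 -0.5562 -2.4897] 0.24086242651042516 108.53843092918396
heading 6.392181314011108 tilt [-0.0002 -0.0019 -1.    ]
origin [0.578  0.1957 0.1022]
[array([[243.2, 167.8],
       [256.1, 177. ]]), array([[202.7, 210.1],
       [223.6, 206.5]])]
```

View pics/m7.png

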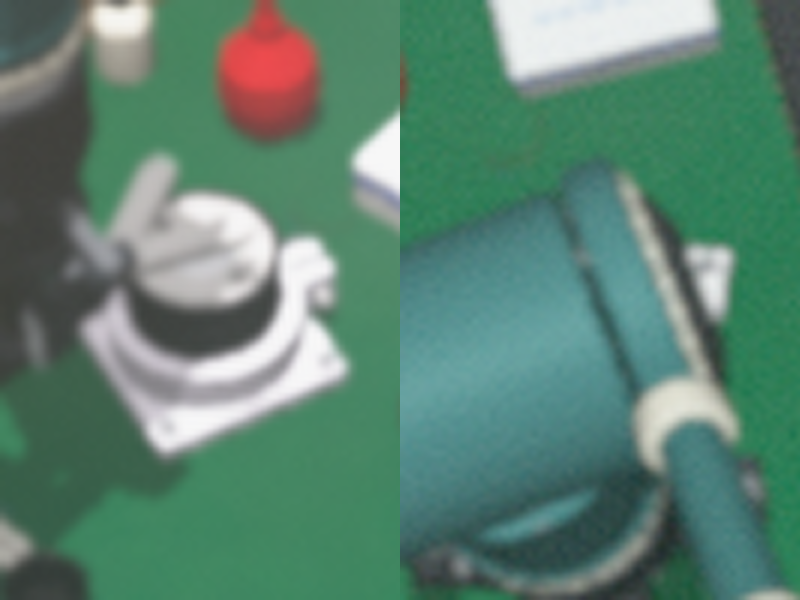

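The scene crop shows the left fork tip at full-image about (244.3,168.4) and the right at about (257,178.5), hovering over the ring. In the top view the arm hides the fork.

```bash
python3 - <<'E'
from meas import *
est=np.array([[.5769,.2219,.075],[.5823,.1723,.075]]); C=est.mean(0); print("hole bias px",np.array([[245.0,176.5],[257.3,185.6]])-proj("scene",est), C)
p,r,s=now(); m=r.as_matrix(); h=np.arctan2(-m[1,0],-m[0,0]); H=np.array([np.cos(h),np.sin(h),0]); N=np.cross(Z,H)
O=p+.103*H-[0,0,.0098]
print("fork bias px",np.array([[244.3,168.4],[257.,178.5]])-proj("scene",[O+.025*N+.013*Z,O-.025*N+.013*Z]))
b=proj("scene",[C,C+.01*H,C+.01*N,C+.01*Z]); print("px per cm H,N,Z",b[1:]-b[0])
d=C-O; print("to go (H,N)",d@H,d@N)
E
```

```text
hole bias px [[ 0.7867 -0.508 ]
 [ 0.5898 -0.5435]] [0.5796 0.1971 0.075 ]
fork bias px [[0.6628 0.8754]
 [0.5317 1.7581]]
px per cm H,N,Z [[ 2.5378 -1.9336]
 [-2.4996 -1.8234]
 [-0.1645 -2.393 ]]
to go (H,N) 0.0009370956793822978 0.0020286914294779237
```

>>> move_arm --series '[1, -0.1, 0.2, 1.6, 0, 0, 0, 1, 0, 0, 0.3, 0, 0, 0, 1, 0, 0, 0, 0, 0, 0]'

```text
time: 20.8
tool_pos: [0.4775, 0.1863, 0.0942]
tcp_rot: [-0.171, 3.135, -0.001]
wrist_force: [0.1, 0.4, -1.7]
width: 0.243
grip_force: 108.5
```

>>> move_arm --series '[1, 0, 0, 0.2, 0, 0, 0, 1, 0, 0, 0.2, 0, 0, 0, 1, 0, 0, 0, 0, 0, 0]'

```text
time: 21.18
tool_pos: [0.478, 0.187, 0.0911]
tcp_rot: [-0.172, 3.133, -0.001]
wrist_force: [0.5, -0.2, -1.4]
width: 0.245
grip_force: 108.5
```

>>> move_arm --series '[1, 0, 0, 0.2, 0, 0, 0, 1, 0, 0, 0.2, 0, 0, 0, 1, 0, 0, 0, 0, 0, 0]'

```text
time: 21.55
tool_pos: [0.4778, 0.1869, 0.0868]
tcp_rot: [-0.172, 3.134, -0.001]
wrist_force: [0.1, 0.3, -2.0]
width: 0.243
grip_force: 108.5
```

```bash
cat > st.py <<'E'
from meas import *
p,r,s=now(); m=r.as_matrix(); h=np.arctan2(-m[1,0],-m[0,0]); H=np.array([np.cos(h),np.sin(h),0]); O=p+.103*H-[0,0,.0098]
print(round(s["time"],2),"q6",s["q"][5].round(3),"head",np.degrees(h).round(2),"org",O,"z",m[:,2],"F",s["wrist_force"],"M",s["torque"],"w",round(s["width"],3))
E
python3 st.py
```

```text
21.55 q6 -1.354 head 6.28 org [0.5802 0.1981 0.077 ] z [ 0.0029 -0.0004 -1.    ] F [ 0.0641  0.3491 -1.9894] M [0.0011 0.0068 0.0451] w 0.243
```

>>> move_arm --series '[1, 0, 0, 0.15, 0, 0, 0, 1, 0, 0, 0, 0, 0, 0]'

```text
time: 21.8
tool_pos: [0.478, 0.1869, 0.0854]
tcp_rot: [-0.172, 3.134, -0.001]
wrist_force: [0.7, -0.0, -1.9]
width: 0.244
grip_force: 108.5
```

>>> move_arm --series '[1, 0, 0, 0.15, 0, 0, 0, 1, 0, 0, 0, 0, 0, 0]'

```text
time: 22.05
tool_pos: [0.478, 0.1869, 0.0839]
tcp_rot: [-0.172, 3.134, -0.001]
wrist_force: [-0.5, 0.8, -1.3]
width: 0.243
grip_force: 108.5
```

>>> move_arm --series '[1, 0, 0, 0.15, 0, 0, 0, 1, 0, 0, 0, 0, 0, 0]'

```text
time: 22.3
tool_pos: [0.478, 0.1869, 0.0824]
tcp_rot: [-0.172, 3.134, -0.001]
wrist_force: [-0.3, -0.1, -1.2]
width: 0.242
grip_force: 108.6
```

```bash
python3 st.py
```

```text
22.3 q6 -1.354 head 6.28 org [0.5803 0.1981 0.0726] z [ 0.0032 -0.0003 -1.    ] F [-0.2629 -0.0547 -1.1575] M [-0.0166  0.0073  0.0148] w 0.242
```

>>> move_arm --series '[1, 0, 0, 0.15, 0, 0, 0, 1, 0, 0, 0, 0, 0, 0]'

```text
time: 22.55
tool_pos: [0.4778, 0.1869, 0.0808]
tcp_rot: [-0.172, 3.134, -0.001]
wrist_force: [-0.6, -1.0, -2.4]
width: 0.242
grip_force: 108.6
```

>>> move_arm --series '[1, 0, 0, 0.15, 0, 0, 0, 1, 0, 0, 0, 0, 0, 0]'

```text
time: 22.8
tool_pos: [0.4779, 0.1869, 0.0794]
tcp_rot: [-0.172, 3.134, -0.001]
wrist_force: [-0.7, 0.5, -1.7]
width: 0.245
grip_force: 108.6
```

```bash
python3 st.py
```

```text
22.8 q6 -1.354 head 6.28 org [0.5803 0.1981 0.0696] z [ 0.003  -0.0003 -1.    ] F [-0.6822  0.501  -1.7359] M [-0.0571  0.1668  0.0477] w 0.245
```

>>> move_arm --series '[1, 0, 0, 0.15, 0, 0, 0, 1, 0, 0, 0, 0, 0, 0]'

```text
time: 23.05
tool_pos: [0.4779, 0.1869, 0.0782]
tcp_rot: [-0.172, 3.134, -0.001]
wrist_force: [-2.0, -1.2, 0.4]
width: 0.244
grip_force: 108.9
```

```bash
python3 st.py
```

```text
23.05 q6 -1.354 head 6.28 org [0.5803 0.1981 0.0684] z [ 0.0031 -0.0004 -1.    ] F [-1.9798 -1.1825  0.3518] M [-0.0904  0.276   0.0033] w 0.244
```

>>> move_arm --series '[1, -0.01, 0.45, 0.05, 0, 0, 2.5, 1, -0.01, 0.45, 0, 0, 0, 2.5, 1, 0, 0, 0, 0, 0, 0]'

```text
time: 23.42
tool_pos: [0.4769, 0.1958, 0.0778]
tcp_rot: [-0.036, 3.139, -0.001]
wrist_force: [-5.0, -2.5, 3.0]
width: 0.244
grip_force: 109.2
```

```bash
python3 st.py
```

```text
23.43 q6 -1.251 head 1.33 org [0.5798 0.1982 0.068 ] z [ 0.0022 -0.0009 -1.    ] F [-4.9753 -2.4921  3.035 ] M [-0.3418  0.5675  0.0132] w 0.244
```

Torque of about 0.26 N m about the ring: the pins are engaged. I carry on turning.

>>> move_arm --series '[1, 0, 1.08, 0, 0, 0, 6, 1, -0.05, 1.08, 0, 0, 0, 6, 1, -0.05, 1.08, 0, 0, 0, 6, 1, -0.05, 1.08, 0, 0, 0, 6, 1, 0, 0, 0, 0, 0, 0]'

```text
time: 24.05
tool_pos: [0.485, 0.2386, 0.0778]
tcp_rot: [0.615, 3.077, 0.001]
wrist_force: [-2.5, 0.7, 2.9]
width: 0.243
grip_force: 109.1
```

```bash
python3 st.py
```

```text
24.05 q6 -0.763 head -22.61 org [0.58  0.199 0.068] z [ 0.0037  0.0001 -1.    ] F [-2.53    0.6882  2.902 ] M [-0.0237  0.2507 -0.0856] w 0.243
```

>>> move_arm --series '[1, -0.05, 1.08, 0, 0, 0, 6, 1, -0.05, 1.08, 0, 0, 0, 6, 1, -0.05, 1.08, 0, 0, 0, 6]'

```text
time: 24.42
tool_pos: [0.5015, 0.2655, 0.0778]
tcp_rot: [1.092, 2.942, 0.001]
wrist_force: [-5.2, -6.8, 2.7]
width: 0.244
grip_force: 109.4
```

```bash
python3 st.py
```

```text
24.43 q6 -0.414 head -40.71 org [0.5796 0.1984 0.068 ] z [ 0.0033 -0.0007 -1.    ] F [-5.1636 -6.765   2.7022] M [-1.4967  0.9159  0.6268] w 0.244
```

>>> move_arm --series '[1, -0.01, 0.36, 0, 0, 0, 2, 1, -0.01, 0.36, 0, 0, 0, 2]'

```text
time: 24.68
tool_pos: [0.5038, 0.2682, 0.0772]
tcp_rot: [1.184, 2.91, -0.011]
wrist_force: [-11.4, -9.6, 10.6]
width: 0.241
grip_force: 112.2
```

```bash
python3 st.py
```

```text
24.68 q6 -0.346 head -44.27 org [0.5776 0.1963 0.0674] z [-0.0023 -0.0068 -1.    ] F [-11.3571  -9.5887  10.5666] M [-1.6795  1.5411  2.1548] w 0.241
```

>>> move_arm --series '[1, 0.02, -0.45, -0.05, 0, 0, -2.5, 1, 0, 0, 0, 0, 0, 0]'

```text
time: 24.92
tool_pos: [0.5025, 0.2666, 0.0778]
tcp_rot: [1.125, 2.93, -0.002]
wrist_force: [-3.1, -4.4, 1.7]
width: 0.243
grip_force: 109.5
```

```bash
python3 st.py
```

```text
24.93 q6 -0.389 head -42.01 org [0.579  0.1977 0.068 ] z [ 0.0023 -0.0025 -1.    ] F [-3.1398 -4.3579  1.6929] M [-0.8522  0.4627  1.0818] w 0.243
```

>>> move_arm --series '[1, 0.02, -0.43, -0.05, 0, 0, -2.4, 1, 0, 0, 0, 0, 0, 0]'

```text
time: 25.18
tool_pos: [0.5008, 0.2647, 0.0787]
tcp_rot: [1.069, 2.949, 0.003]
wrist_force: [0.1, -2.7, -0.9]
width: 0.242
grip_force: 108.7
```

```bash
python3 st.py
```

```text
25.18 q6 -0.431 head -39.85 org [0.5798 0.1987 0.0689] z [ 0.0047  0.0002 -1.    ] F [ 0.123  -2.7026 -0.9353] M [-0.3551 -0.0454  0.2723] w 0.242
```

>>> move_arm --series '[1, 0, -0.2, -0.1, 0, 0, -1.1, 1, 0, 0, 0, 0, 0, 0]'

```text
time: 25.42
tool_pos: [0.4995, 0.2634, 0.0797]
tcp_rot: [1.041, 2.96, 0.003]
wrist_force: [2.4, -2.6, -2.5]
width: 0.243
grip_force: 108.5
```

```bash
python3 st.py
```

```text
25.43 q6 -0.451 head -38.75 org [0.5799 0.1989 0.0699] z [ 0.0047  0.0004 -1.    ] F [ 2.3873 -2.607  -2.4743] M [-0.1474 -0.3125  0.0519] w 0.243
```

>>> move_arm --series '[1, 0, 0, -0.3, 0, 0, 0, 1, 0, 0, -0.4, 0, 0, 0, 1, 0, 0, -1, 0, 0, 0, 1, 0, 0, -2.5, 0, 0, 0, 1, 0, 0, 0, 0, 0, 0]'

```text
time: 26.05
tool_pos: [0.5006, 0.2646, 0.1246]
tcp_rot: [1.039, 2.957, 0.008]
wrist_force: [0.5, 0.0, -2.7]
width: 0.247
grip_force: 108.7
```

```bash
python3 st.py
```

```text
26.05 q6 -0.451 head -38.72 org [0.581  0.2002 0.1148] z [ 0.0085  0.0026 -1.    ] F [ 0.461   0.0366 -2.7175] M [ 0.0784 -0.016   0.0102] w 0.247
```

```bash
python3 - <<'E'
from meas import *
p,r,s=now(); h=np.radians(20); H=np.array([np.cos(h),np.sin(h),0]); rt=ori(-Z,np.cross(Z,H)); pt=np.array([.49,-.01,.12])
check(p,r,pt,rt,7,s["q"]); plan(p,r,pt,rt,7)
E
```

```text
4 [ 0.21  0.05  2.08  0.    1.01 -1.27] 0.0
7 [-0.02  0.02  2.11 -0.    1.01 -1.94] 0.0
[-2.33 -3.16  0.05] [ 0.03  0.07 -8.39]
[-1.85 -3.46  0.05] [ 0.03  0.07 -8.39]
[-1.32 -3.7   0.05] [ 0.03  0.07 -8.39]
[-0.77 -3.85  0.06] [ 0.03  0.07 -8.39]
[-0.2  -3.92  0.06] [ 0.03  0.07 -8.39]
[ 0.37 -3.91  0.06] [ 0.03  0.07 -8.39]
[ 0.94 -3.81  0.06] [ 0.03  0.07 -8.39]
```

>>> move_arm --series '[1, -2.3, -3.2, 0, 0, 0, -8.4, 1, -1.8, -3.5, 0, 0, 0, -8.4, 1, -1.3, -3.7, 0, 0, 0, -8.4, 1, -0.8, -3.9, 0, 0, 0, -8.4, 1, -0.2, -3.9, 0, 0, 0, -8.4]'

```text
time: 26.68
tool_pos: [0.4893, 0.0656, 0.1211]
tcp_rot: [-0.098, 3.137, -0.0]
wrist_force: [0.6, -0.5, -2.0]
width: 0.24
grip_force: 108.8
```

>>> move_arm --series '[1, 0.4, -3.9, 0.2, 0, 0, -8.4, 1, 0.9, -3.8, 0.2, 0, 0, -8.4, 1, 0, 0, 0, 0, 0, 0, 1, 0, 0, 0, 0, 0, 0]'

```text
time: 27.18
tool_pos: [0.4867, -0.0112, 0.1172]
tcp_rot: [-0.544, 3.091, -0.0]
wrist_force: [0.0, -0.1, -1.8]
width: 0.247
grip_force: 108.8
```

```bash
python3 st.py; python3 - <<'E'
from meas import *
C=np.array([.5776,.198])  # ring centre as the top camera sees it
im=read_camera("top").astype(float).mean(2); x,y,c=214,212,16
g=cv2.resize(im[y-c:y+c,x-c:x+c],None,fx=8,fy=8,interpolation=cv2.INTER_CUBIC)
ang=np.arange(0,360,3); pr=[]
for a in ang:
    v=[]
    for rad in (.023,.025,.027):
        q=proj("top",[C[0]+rad*np.cos(np.radians(a)),C[1]+rad*np.sin(np.radians(a)),.075])[0]
        u=(q-[x-c,y-c]+.5)*8-.5; v.append(g[int(round(u[1])),int(round(u[0]))])
    pr.append(np.mean(v))
pr=np.array(pr); i=np.argsort(pr)[:14]; print(sorted((int(ang[j]),int(pr[j])) for j in i),int(np.median(pr)))
E
```

```text
27.18 q6 -1.994 head 19.96 org [0.5835 0.0239 0.1074] z [ 0.0028  0.0004 -1.    ] F [ 0.043  -0.1317 -1.8371] M [-0.0216 -0.0271  0.033 ] w 0.247
[(45, 205), (48, 184), (51, 160), (54, 157), (57, 171), (60, 191), (63, 211), (225, 201), (228, 181), (231, 161), (234, 157), (237, 170), (240, 192), (243, 214)] 237
```

The ring's holes moved from 96° to 53.5° and the ring then blocked firmly at over 3 N m, so it is at the stop. Next I lay the spanner down.

>>> move_arm --series '[1, 0, 0, 4, 0, 0, 0, 1, 0, 0, 4, 0, 0, 0, 1, 0, 0, 2, 0, 0, 0, 1, 0, 0, 0.4, 0, 0, 0, 1, 0, 0, 0, 0, 0, 0]'

```text
time: 27.85
tool_pos: [0.4879, -0.0109, 0.014]
tcp_rot: [-0.548, 3.09, -0.001]
wrist_force: [0.1, -0.7, -1.6]
width: 0.243
grip_force: 108.8
```

>>> move_arm --series '[1, 0, 0, 0.2, 0, 0, 0, 1, 0, 0, 0, 0, 0, 0]'

```text
time: 28.1
tool_pos: [0.4882, -0.0115, 0.0125]
tcp_rot: [-0.547, 3.088, -0.002]
wrist_force: [0.5, -0.0, -2.4]
width: 0.236
grip_force: 108.8
```

```bash
python3 st.py
```

```text
28.1 q6 -1.996 head 20.08 org [0.585  0.0239 0.0027] z [ 0.0052 -0.0003 -1.    ] F [ 0.5078 -0.0383 -2.4376] M [ 0.0103  0.0196 -0.0045] w 0.236
```

>>> move_arm --series '[1, 0, 0, 0.15, 0, 0, 0, 1, 0, 0, 0, 0, 0, 0]'

```text
time: 28.35
tool_pos: [0.4875, -0.0116, 0.0103]
tcp_rot: [-0.547, 3.09, -0.001]
wrist_force: [-0.9, 0.6, -1.5]
width: 0.24
grip_force: 108.8
```

>>> move_arm --series '[1, 0, 0, 0.1, 0, 0, 0, 1, 0, 0, 0, 0, 0, 0]'

```text
time: 28.6
tool_pos: [0.4876, -0.0116, 0.0097]
tcp_rot: [-0.547, 3.09, -0.001]
wrist_force: [-2.4, 0.6, 6.2]
width: 0.244
grip_force: 109.7
```

>>> move_arm --series '[3, 0, 0, 0, 0, 0, 0, 4, 0, 0, 0, 0, 0, 0, 5, 0, 0, 0, 0, 0, 0, 6, 0, 0, -0.5, 0, 0, 0, 6, 0, 0, -3, 0, 0, 0]'

```text
time: 29.22
tool_pos: [0.4851, -0.0113, 0.0428]
tcp_rot: [0.547, -3.092, -0.001]
wrist_force: [-0.2, -0.2, 0.1]
width: 0.699
grip_force: 0.0
```

>>> move_arm --series '[6, 0, 0, -5, 0, 0, 0, 6, 2, -2, -5, 0, 0, 0, 6, 0, -5, -3, 0, 0, 0, 6, 0, -5, 0, 0, 0, 0, 6, 0, 0, 0, 0, 0, 0]'

```text
time: 29.85
tool_pos: [0.5107, -0.1339, 0.1757]
tcp_rot: [-0.541, 3.089, -0.004]
wrist_force: [-0.6, 0.3, -0.1]
width: 0.701
grip_force: 0.0
```

```bash
python3 log.py; python3 - <<'E'
from meas import *
im=read_camera("top"); c=im[190:290,240:350].astype(int); m=(c.min(2)>150).astype(np.uint8)
k,l,st,ce=cv2.connectedComponentsWithStats(m)
for j in range(1,k):
    if st[j,4]>40: print(st[j],onz("top",ce[j]+[240,190],.013))
# loupe, bottle, blower unchanged?
for n in ("top","scene"):
    a=cv2.imread(f"pics/{n}0.png")[:,:,::-1].astype(int); b=read_camera(n).astype(int)
    for nm,P in dict(loupe=[.421,.11,.03],oil=[.66,.37,.04],blower=[.70,.30,.05],narrow=[.624,-.18,.2]).items():
        u,v=proj(n,P)[0].round().astype(int); print(n,nm,np.abs(a-b)[v-12:v+13,u-12:u+13].mean().round(1))
E
```

```text
29.85 [-0.3038  0.0318  1.9902  0.0002  1.1131 -2.2215] [ 0.5107 -0.1339  0.1757] [-0.5412  3.0887 -0.0044] [-0.5863  0.345  -0.1319] 0.7013858014299819 0.0
[106   1   4  21  53] [ 0.5945 -0.1416  0.013 ]
[ 33  15  26  34 379] [0.5562 0.0156 0.013 ]
[ 63  70  19  21 197] [ 0.4279 -0.0318  0.013 ]
[ 72  90  29  10 165] [ 0.3866 -0.0698  0.013 ]
top loupe 5.1
top oil 5.2
top blower 5.3
top narrow 51.7
scene loupe 4.0
scene oil 42.5
scene blower 34.6
scene narrow 4.7
```

```bash
python3 -c "
from workcell import *
print(finish_job())"
```

```text
the job is handed in; nothing more can be done
None
```

The job is handed in at about 30 s of the 58 s: the wide spanner was laid pins down, let go and re-gripped by the handle, the ring was turned clockwise about 43° until it blocked hard (taken as the stop; its joint angle was not read), and the spanner now lies flat clear of the clamp, with the narrow spanner, loupe, oil bottle and dust blower undisturbed in the last pictures.

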